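# Roll a glued insole through the hand press

### The arm

A 7-joint arm with a two-finger parallel gripper is mounted at the origin on a cart in front of the work surface, level with it; the furniture and walls round the work are solid. World frame = base frame: x ahead of the robot, y to its left, z up, the work surface at z = 0. Lengths are in mm, angles in degrees, forces in N, time in s.
With the tool pointing down it reaches from about 425 to 875 mm from the base axis. Payload 4.7 kg.
Tool frame: the origin (TCP) lies on the centre line of the jaws, within the pads' length; the fingertips stand 8 mm ahead of it and the grasp point (between the pads) lies 11 mm behind it; z points along the fingers, y is the line along which they close (so a half turn about z gives the same grasp; the last joint's range is limited). The gripper opens to 85 mm and grips with 20 to 120 N. Pads are 22 mm wide; open, the fingers measure 114 mm over their backs; the gripper's body (76 mm by 85 mm) begins 54 mm behind the grasp point. The pads swing forward as they close: fully open they stand 13 mm farther back than shut.
Start: joints at [-70.353, 18.392, -4.016, 83.108, 1.295, 78.541, -3.26], TCP at [209.917, 615.19, 239.349] pointing down, gripper open.
Joint ranges: [-163.93, 163.93], [-17.29, 119.83], [-79.2, 71.16], [3.27, 140.29], [-89.18, 269.18], [5.43, 117.66], [-154.24, 154.24]. Speed limits (degrees/s): [147.25, 147.25, 180, 180, 180, 180, 180].

### API

Orientations are given as [roll, pitch, yaw] about the fixed x, y, z axes, in that order (R = Rz(yaw) Ry(pitch) Rx(roll)).
In Python, from workcell import ctrl gives the robot as it stands. The module is installed in compiled form; this text tells all that it offers.
- The arm moves only by the shell command python3 -m crank 'ROWS' [FORCE]. ROWS is a JSON list of rows, 1 to 20 of them, each an object with the fields pos (a list: dx, dy, dz in mm), r (a list: a rotation vector rx, ry, rz in degrees), aperture (the finger opening in mm); a field left out counts as zero (the opening has to be given); each row shifts and turns the commanded pose from where the row before left it, along the tool's axes as they then stand; what a row does not reach is not made up. A row lasts 1/10 s, in which the tool goes at most 50 mm and 8.59 degrees, less where a joint would pass 70% of its speed; a pose out of reach is approached as far as the arm can. The fingers move at their own pace and stop on an object; FORCE is the grip in N (left out, the last holds). Time passes only in rows, so rows that do not move let the fingers close. It prints the time, the measured TCP pose, the force, the opening and the grip force at its end. Input that does not fit is refused with a message, and nothing moves.
- ctrl.get_obs(): the state, without advancing time (a new reading comes with each control period).
- ctrl.snapshot(name): name is "scene" or "top" or "wrist"; returns the picture (420x560x3 uint8, blue, green, red); there is no depth.
- ctrl.camera_model(name): a dict with "vertical_fov" (degrees; the focal length in pixels is half the picture's height over the tangent of half this angle, whatever the lens; pixels are square), "cx", "cy" (the principal point, pixels), "xyz" and "orientation" of the camera in the world. Camera axes: x right, y down, z forward; pixel columns grow to the right and rows downward; lengths in mm; the calibration is good to about 2 mm. A picture is of the moment at which its call begins: read the wrist's pose just before it. camera_model takes no time and is no camera call; for the wrist camera it gives the pose at the moment of the call.
- ctrl.finish_job(): hands the job in; it is judged then, once.
The state is a dict: "time": time; "q": joint angles; "qvel": joint speeds; "joint_torque": joint torques, N m; "position": TCP position; "ee_rot": TCP orientation; "ft_force": force on the tool from outside, world axes, zero at the start; "moment": the same for the moment, N m; "opening": finger opening in mm; "gripper_force": force on a finger pad.
Only numpy, scipy, OpenCV 4.12 (cv2) and the standard library are available. Lean on these libraries where they do the work, as an engineer would, in place of code of your own. Each camera call takes 0.05 s, during which the arm holds its last target. There are 200 camera calls.

### The job

Press the red insole in the hand roller press. First sweep the dried cement flakes off its feed plate into the white basket with the scraper block, keeping your fingers off the flakes, and stand the block back on the bench. Then lay the insole squarely in the middle of the feed plate with its heel end up against the rollers, let go, and turn the handwheel clockwise by its handle, about one full turn, until the rollers alone have carried the insole right out onto the delivery plate; disturb nothing else.

Things in the scene. Friction and masses are not known exactly. Their poses are not given: they have to be found in the camera images.
- press: hand roller press with a dark green cast frame, fixed on the bench. Origin: centre of its underside. Its y axis is the feed direction (at yaw 0 from the robot's right to its left); its x runs along the rollers, away from the robot. Frame and rollers reach 189 mm up and 48 mm either side of y = 0. Aluminium feed plate at -y, delivery plate at +y (124 mm wide, top at 92.5 mm, y = 24 to 195 mm)
- nip (a point): middle of the gap between the black rubber rollers (86 mm diameter, 98 mm wide), 98 mm above the bench at x = y = 0 of the press; axes as the press. The gap is 5 mm; the upper roller is on the handwheel's shaft, the lower one turns freely and gives way on springs. A flat thing pushed lightly (4 N) up to both rollers, tip 10 to 15 mm before this point, is drawn in; a full turn feeds 250 to 270 mm
- feed_plate (a point): middle of the top face of the feed plate, 94.5 mm above the bench, axes as the press. The plate is flat, without side walls, 124 mm wide (x of the press), and runs from y = -225 mm (free end, over the basket) to y = -24 mm in the press frame
- handwheel (a joint): turn of the black spoked handwheel (176 mm wide, on the side nearest the robot, axis along the press's x, 146 mm up; rim plane at x = -98 mm of the press): rad, 0 with the handle straight up, growing clockwise as the robot sees it (from the top to the robot's right). Growing values feed from -y to +y. Turns without end, needs 0.2 to 0.4 N m, stays where it is left
- handle (a point): middle of the handwheel's black handle: a sleeve 25 mm thick, 100 mm long, spinning freely on its pin, parallel to the wheel's axis and 72 mm from it. This point lies at x = -165 mm of the press, 67 mm in front of the rim's plane. Gripped from above it can be led right round without turning the gripper
- scraper: scraper block: dark grey rubber block 104 x 26 x 22 mm (its x, y, z) with a pale wooden grip on top, 46 mm (x) by 20 mm (y), from 28 to 77 mm height, all rounded. Stands on the rubber. Origin: centre of the underside, z up. Loose, about 160 g
- insole: red insole, 225 mm long (its y), 62 mm wide (its x), 7.5 mm thick, stiff, lying flat on the bench at the start. Origin: centre of the underside, z up. The heel end is at y = +112 mm (48 mm wide there), the toe end at y = -112 mm; widest, with parallel sides (61 mm), round y = -55 mm. About 30 g
- insole_heel (a point): tip of the insole's heel end, at half thickness
- insole_toe (a point): tip of the insole's toe end, at half thickness
- basket: small white slotted basket, open at the top, 174 mm along its y by 124 mm along its x, 79 mm high, loose on the bench under the free end of the feed plate, which reaches about 18 mm in over its wall. Origin: centre of the underside
- flake_0: flake of dried yellow cement, about 28 x 22 mm, 6 mm thick, lying loose on the feed plate. Origin: centre of its underside
- flake_1: flake of dried yellow cement, about 28 x 22 mm, 6 mm thick, lying loose on the feed plate. Origin: centre of its underside
- flake_2: flake of dried yellow cement, about 28 x 22 mm, 6 mm thick, lying loose on the feed plate. Origin: centre of its underside
- flake_3: flake of dried yellow cement, about 28 x 22 mm, 6 mm thick, lying loose on the feed plate. Origin: centre of its underside
- thread_cone: bystander: cream cone of thread, 58 mm diameter, 86 mm high, loose. Origin: centre of the underside. (Between it and the robot, at the left, a fixed jack carries a shoe, 530 mm high: the arm starts beyond it and must pass over or round it)
- solvent_can: bystander: red can with a pump dish on top, 70 mm diameter, 140 mm high, loose. Origin: centre of the underside
- primer: bystander: white squeeze bottle with a blue spout, 49 mm diameter, 150 mm high, loose. Origin: centre of the underside
Not all that is in view belongs to the job. Leave any orange look-alike of the scraper alone.

How it is judged:
By the outcome, as a careful person would: the job done as asked, in the order asked, and still so for the second after the job is handed in, with the robot touching nothing.
It also fails if it takes over 72 s, if anything falls off the work surface, if the arm or the gripper's body presses on something with over 40 N, if the wrist force passes 120 N, or if a joint passes its speed limit or range.

## Working session

There is one attempt and no reset: what is moved stays moved. The work goes in short steps, Python scripts to look and compute and a shell command to move; the robot and the scene stay as the last step left them, time stands still between calls to the robot, and variables do not carry over. Pictures are saved under pics/ and viewed, at most 10 in all, crops included, and the job is handed in when it is done.

```bash
mkdir -p pics; ls; python3 - <<'E'
from workcell import ctrl
import cv2,numpy as np
o=ctrl.get_obs();print(o['time'],o['position'],o['ee_rot'],o['opening'])
for n in("scene","top"):
    m=ctrl.camera_model(n);print(n,m)
    im=ctrl.snapshot(n);cv2.imwrite(f'pics/{n}0.png',im);
E
```

```text
pics
0.0 [209.76618423 614.69316043 238.21243873] [-1.79892667e+02  5.84930669e-03  1.61163418e+02] 85.35871349363491
scene {'vertical_fov': 42.57216331773103, 'cx': 291.41911883729085, 'cy': 209.95728735532293, 'xyz': array([-312.68542816, -921.06552708, 1081.96688147]), 'orientation': array([-127.54079002,   -0.64210285,  -44.19397707])}
top {'vertical_fov': 57.02197951104924, 'cx': 274.0327255828772, 'cy': 207.9347027904108, 'xyz': array([ 371.48169611,  -55.46950419, 1176.92756595]), 'orientation': array([-170.32825736,    0.81476327,  -89.46918645])}
```

View pics/scene0.png

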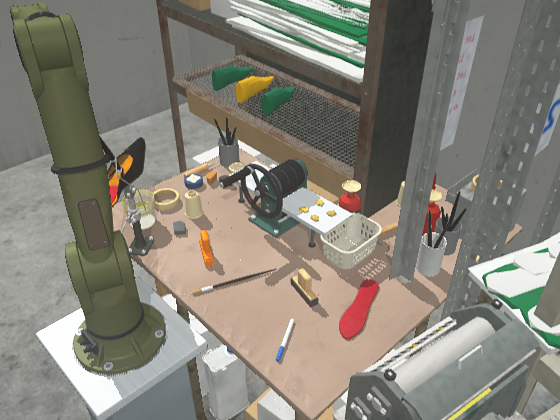

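View pics/top0.png

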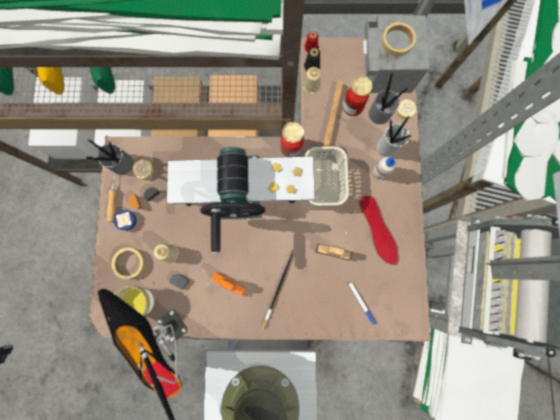

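The top view (up = +x, right = −y) shows the press at (233,180), with its feed plate on the right at (280,180) carrying 4 flakes. The basket is at (328,175) and the handle at (215,230). The insole runs from its narrow heel (367,200) to its wide toe (388,258).

Scraper candidates are (333,252), with a pale wood grip on dark grey rubber, and (228,284), which is all orange. The first fits the description and the second is the look-alike. I'll measure and confirm in a crop.

```bash
cat > h.py <<'E'
import cv2,numpy as np
from workcell import ctrl
from scipy.spatial.transform import Rotation as R
def cam(n):
    m=ctrl.camera_model(n);f=210/np.tan(np.radians(m['vertical_fov']/2))
    return m,f,R.from_euler('xyz',m['orientation'],degrees=True).as_matrix()
def px2w(c,p,z):
    m,f,r=c;p=np.atleast_2d(np.array(p,float))
    d=np.c_[(p[:,0]-m['cx'])/f,(p[:,1]-m['cy'])/f,np.ones(len(p))]@r.T
    return m['xyz']+d*((z-m['xyz'][2])/d[:,2])[:,None]
def w2px(c,w):
    m,f,r=c;q=(np.atleast_2d(w)-m['xyz'])@r
    return np.c_[q[:,0]/q[:,2]*f+m['cx'],q[:,1]/q[:,2]*f+m['cy']]
def blobs(im,lo,hi,roi,amin=20):
    x0,y0,x1,y1=roi;h=cv2.cvtColor(im,cv2.COLOR_BGR2HSV)[y0:y1,x0:x1]
    k=cv2.inRange(h,lo,hi);cs,_=cv2.findContours(k,cv2.RETR_EXTERNAL,cv2.CHAIN_APPROX_NONE)
    return [c[:,0]+[x0,y0] for c in cs if cv2.contourArea(c)>=amin]
E
python3 - <<'E'
from h import *
im=cv2.imread('pics/top0.png');c=cam('top');sc=cv2.imread('pics/scene0.png');s=cam('scene')
def rect(b,z):
    r=cv2.minAreaRect(px2w(c,b,z)[:,:2].astype(np.float32));return [np.round(v,1) for v in r]
red=max(blobs(im,(0,120,60),(8,255,255),(345,185,410,275))+blobs(im,(172,120,60),(180,255,255),(345,185,410,275)),key=len)
w=px2w(c,red,5)[:,:2];print('insole',rect(red,5));
x,y,W,H=cv2.boundingRect(red);print(x,y,W,H)
for f in blobs(im,(15,100,100),(35,255,255),(250,155,315,205),10): print('flake',f.mean(0),rect(f,98))
for f in blobs(im,(10,60,120),(30,255,255),(310,235,360,270),10): print('grip',f.mean(0),rect(f,77))
for f in blobs(im,(0,0,0),(180,255,75),(310,235,360,270),10): print('dark',f.mean(0),rect(f,15))
for f in blobs(im,(0,0,150),(180,40,255),(160,150,225,210),100): print('deliv',rect(f,92.5),px2w(c,f,92.5)[:,:2].min(0),px2w(c,f,92.5)[:,:2].max(0))
for f in blobs(im,(0,0,150),(180,40,255),(240,150,330,210),100): print('feed',rect(f,94.5))
a=cv2.resize(im[140:300,160:410],None,fx=3.2,fy=3.2,interpolation=cv2.INTER_CUBIC);cv2.imwrite('pics/c1.png',a[:600])
b=cv2.resize(sc[150:310,215:395],None,fx=3.7,fy=3.7,interpolation=cv2.INTER_CUBIC);cv2.imwrite('pics/c2.png',b)
E
```

```text
insole [array([ 506.4, -355.7]), array([217.9,  58.3]), np.float64(19.6)]
360 196 37 68
flake [290.42105263 189.        ] [array([610.4, -84.9]), array([17.5, 20. ]), np.float64(0.0)]
flake [273.42857143 186.85714286] [array([616.7, -35.6]), array([20.5, 22.4]), np.float64(44.9)]
flake [297.33333333 171.33333333] [array([ 663.4, -103.5]), array([17.8, 17.3]), np.float64(0.3)]
flake [276.4  166.95] [array([675. , -44.4]), array([17.9, 20.2]), np.float64(0.3)]
grip [334.11242604 252.04733728] [array([ 434. , -210.6]), array([ 95.7, 140.5]), np.float64(0.4)]
deliv [array([634.6, 196.8]), array([129.5, 155.2]), np.float64(2.7)] [568.41953863 116.50924575] [699.68721625 275.11073077]
feed [array([648.9, -79.8]), array([234.2, 161.7]), np.float64(88.2)]
```

View pics/c1.png

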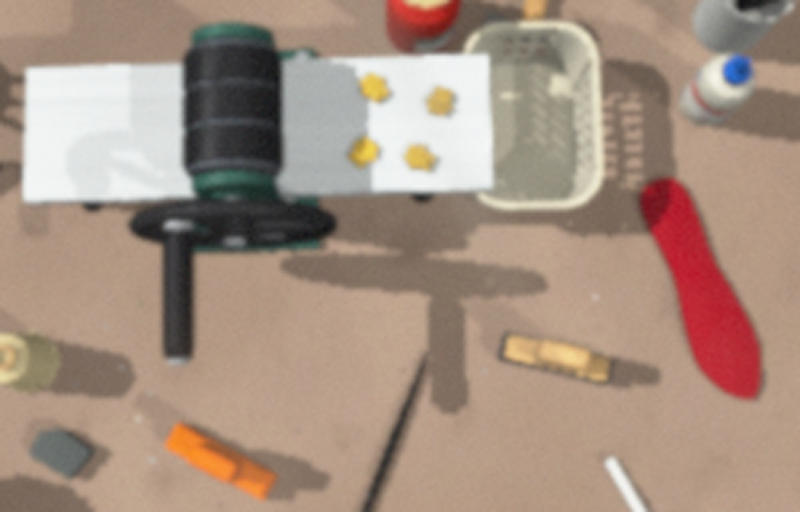

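View pics/c2.png

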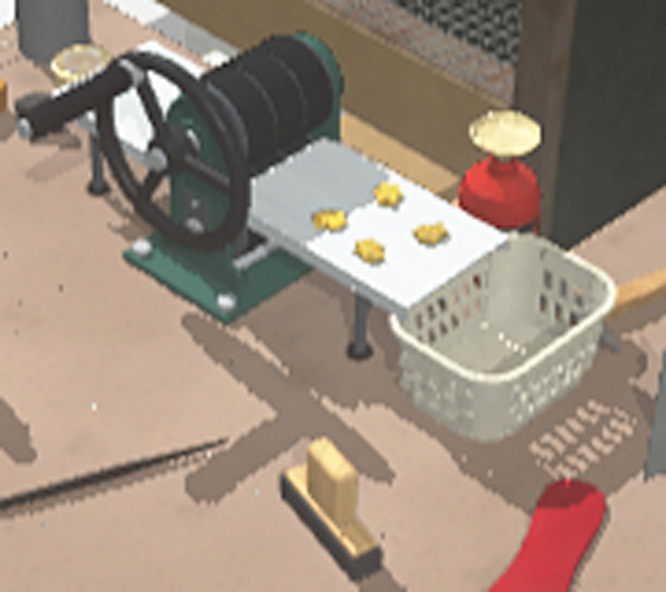

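The crops confirm it: the grip at c1 (555,357) is pale wood on dark grey rubber, so this is the scraper. The object at (220,462) is all orange and gets left alone. The handle sits up-left of the wheel centre, and the solvent can stands just behind the feed plate. Next I'll compute poses from these pixels.

```bash
python3 - <<'E'
from h import *
c=cam('top');s=cam('scene')
T=lambda p:np.array(p)/3.2+[160,140]
S=lambda p:np.array(p)/3.7+[215,150]
np.set_printoptions(precision=1,suppress=True)
print('feed free corners near,far',px2w(c,[T((493,190)),T((489,55))],94.5))
print('deliv corners near,far',px2w(c,[T((23,200)),T((23,66))],92.5))
print('scene feed free near,far',px2w(s,[S((405,310)),S((508,240))],94.5))
print('rubber ends z28',px2w(c,[T((504,347)),T((610,371))],28))
def tri(p,q):
    A=[];b=[]
    for cc,x in((c,p),(s,q)):
        o=cc[0]['xyz'];d=px2w(cc,x,0)[0]-o;d/=np.linalg.norm(d);P=np.eye(3)-np.outer(d,d);A.append(P);b.append(P@o)
    x=np.linalg.lstsq(np.vstack(A),np.hstack(b),rcond=None)[0];return x,max(np.linalg.norm(w2px(c,x)[0]-p),np.linalg.norm(w2px(s,x)[0]-q))
print('grip top',tri(T((566,357)),S((333,451))))
print('handle tip',tri(T((177,358)),S((27,127))))
print('handle base',tri(T((177,226)),S((132,75))))
print('hub',tri(T((236,240)),S((160,157))))
print('can top',tri(T((423,-3)),S((505,132))))
print('bask',px2w(c,[T((471,30)),T((600,30)),T((600,205)),T((478,205))],79))
print('shoe',tri((103,293),(143,140)),tri((180,393),(112,195)), 'jackbase',px2w(c,[(172,325)],0),px2w(s,[(142,248)],0))
for z in(350,450,530):print(z,px2w(c,[(103,293),(180,393),(160,320)],z))
E
```

```text
feed free corners near,far [[ 581.3 -152.1   94.5]
 [ 705.9 -149.5   94.5]]
deliv corners near,far [[569.9 267.8  92.5]
 [694.1 274.8  92.5]]
scene feed free near,far [[ 581.9 -151.8   94.5]
 [ 706.2 -149.1   94.5]]
rubber ends z28 [[ 446.5 -167.    28. ]
 [ 425.3 -264.2   28. ]]
grip top (array([ 435.7, -216.4,   87.1]), np.float64(0.6192003744175019))
handle tip (array([424.7, 104.5, 210.9]), np.float64(0.41372384589218925))
handle base (array([530.4, 107.4, 209. ]), np.float64(1.0470921015354442))
hub (array([526.5,  68.5, 151.4]), np.float64(0.18534150726011384))
can top (array([748. , -93.3, 149.3]), np.float64(3.088719704553124))
bask [[ 734.6 -134.4   79. ]
 [ 735.1 -253.2   79. ]
 [ 571.2 -249.5   79. ]
 [ 570.5 -139.9   79. ]]
shoe (array([327.2, 339.3, 293.9]), np.float64(1.1981255499366068)) (array([122.4, 152.6, 300. ]), np.float64(2.2762456154116175)) jackbase [[219.8 260.7   0. ]] [[220.5 253.7   0. ]]
350 [[328.2 315.9 350. ]
 [133.1 143.4 350. ]
 [274.7 192.2 350. ]]
450 [[333.5 271.  450. ]
 [162.  119.3 450. ]
 [286.4 162.2 450. ]]
530 [[337.7 235.1 530. ]
 [185.  100.1 530. ]
 [295.7 138.3 530. ]]
```

```bash
cat > go.py <<'E'
# python3 go.py x y z [yaw_of_tool_y]: remaining offset in tool axes, and world-yaw turn
import sys
from h import *
o=ctrl.get_obs();r=R.from_euler('xyz',o['ee_rot'],degrees=True).as_matrix()
a=[float(v) for v in sys.argv[1:]];np.set_printoptions(precision=1,suppress=True)
ty=np.degrees(np.arctan2(r[1,1],r[0,1]))
print('t',o['time'],'pos',o['position'],'tooly',round(ty,1),'open',round(o['opening'],1),'F',o['ft_force'],'q',np.array(o['q']))
if a: print('tool delta',r.T@(np.array(a[:3])-o['position']))
if len(a)>3:
    print('tool rz needed',round(ty-a[3],1),'delta after turn:',(R.from_euler('z',a[3]-ty,degrees=True).as_matrix()@r).T@(np.array(a[:3])-o['position']))
E
python3 -m crank '[{"pos": [0,-8,-48],"aperture": 85},{"pos": [0,-8,-48],"aperture": 85},{"pos": [0,-8,-48],"aperture": 85},{"pos": [0,-8,-48],"aperture": 85},{"pos": [0,-8,-48],"aperture": 85},{"pos": [0,-8,-48],"aperture": 85},{"pos": [0,-8,-48],"aperture": 85}]'; python3 go.py
```

```text
time: 0.8
position: [191.6, 561.3, 577.2]
ee_rot: [180.0, 0.0, 161.2]
ft_force: [0.8, 1.1, 0.1]
opening: 84.9
gripper_force: 0.0
t 0.8 pos [191.6 561.3 577.2] tooly 71.2 open 84.9 F [0.8 1.1 0.1] q [-71.7  16.8  -3.2  46.3   1.  116.9  -3.2]
```

```bash
python3 -m crank '[{"pos": [-48,-2,0],"r": [0,0,4.7],"aperture": 85},{"pos": [-48,-2,0],"r": [0,0,4.7],"aperture": 85},{"pos": [-48,-2,0],"r": [0,0,4.7],"aperture": 85},{"pos": [-48,-2,0],"r": [0,0,4.7],"aperture": 85},{"pos": [-48,-2,0],"r": [0,0,4.7],"aperture": 85},{"pos": [-48,-2,0],"r": [0,0,4.7],"aperture": 85},{"pos": [-48,-2,0],"r": [0,0,4.7],"aperture": 85},{"pos": [-48,-2,0],"r": [0,0,4.7],"aperture": 85},{"pos": [-48,-2,0],"r": [0,0,4.7],"aperture": 85},{"pos": [-48,-2,0],"r": [0,0,4.7],"aperture": 85},{"pos": [-48,-2,0],"r": [0,0,4.7],"aperture": 85},{"pos": [-48,-2,0],"r": [0,0,4.7],"aperture": 85},{"pos": [-44,-2,20],"r": [0,0,4.3],"aperture": 85},{"pos": [-44,-2,20],"r": [0,0,4.3],"aperture": 85},{"pos": [-44,-2,20],"r": [0,0,4.3],"aperture": 85},{"pos": [-44,-2,20],"r": [0,0,4.3],"aperture": 85},{"pos": [-44,-5,20],"r": [0,0,4.3],"aperture": 85},{"pos": [-44,-5,20],"r": [0,0,4.3],"aperture": 85},{"pos": [-40,-10,20],"aperture": 85},{"pos": [-40,-10,20],"aperture": 85}]'; python3 go.py 435.8 -216 200 -12.3
```

```text
time: 2.8
position: [533.4, -181.1, 413.9]
ee_rot: [-179.9, 0.0, 78.9]
ft_force: [0.4, 0.0, 0.8]
opening: 85.4
gripper_force: 0.0
t 2.8 pos [ 533.4 -181.1  413.9] tooly -11.1 open 85.4 F [0.4 0.  0.8] q [-12.8   6.5  32.5  78.8  -3.5  95.7   8.1]
tool delta [-53.  -88.9 214. ]
tool rz needed 1.2 delta after turn: [-54.9 -87.7 214. ]
```

```bash
python3 -m crank '[{"r": [0,0,1.2],"aperture": 60},{"pos": [-11,-17.5,42],"aperture": 60},{"pos": [-11,-17.5,43],"aperture": 60},{"pos": [-11,-17.5,43],"aperture": 60},{"pos": [-11,-17.5,43],"aperture": 60},{"pos": [-11,-17.5,43],"aperture": 60},{"aperture": 60},{"aperture": 60}]' 60; python3 - <<'E'
from h import *
c=cam('wrist');im=ctrl.snapshot('wrist');cv2.imwrite('pics/w1.png',im);print(c[0])
np.set_printoptions(precision=1,suppress=True)
for z in(28,77):print(w2px(c,[[435.8,-216,z]]))
E
python3 go.py 435.8 -216 50 -12.3
```

```text
time: 3.6
position: [437.2, -214.2, 201.3]
ee_rot: [-180.0, -0.0, 77.7]
ft_force: [-0.2, -0.4, -0.2]
opening: 59.9
gripper_force: 0.0
{'vertical_fov': 60.38406391612208, 'cx': 277.87906544194163, 'cy': 215.51905666521674, 'xyz': array([ 454.35631135, -137.78815524,  334.31176406]), 'orientation': array([ 1.62126715e+02,  1.97836204e-02, -1.22774204e+01])}
[[276.3 195.5]]
[[276.  212.2]]
t 3.65 pos [ 439.  -214.6  202.9] tooly -12.2 open 60.3 F [ 0.2 -1.   1.4] q [-11.   -1.3  33.9 109.5   0.7  71.4  10.4]
tool delta [ -2.1  -3.2 152.9]
tool rz needed 0.1 delta after turn: [ -2.1  -3.2 152.9]
```

View pics/w1.png

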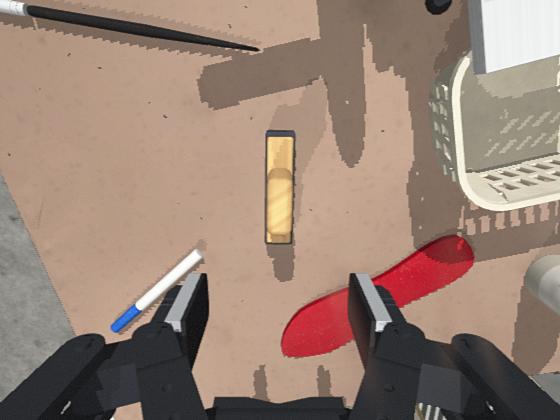

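The scraper is aligned with the jaws: grip at (281,208), block upright from (280,131) to (279,244). That is about 3 mm off my prediction, so I'll correct for it while descending.

```bash
python3 -m crank '[{"pos": [-2,1,38],"aperture": 60},{"pos": [0,0,40],"aperture": 60},{"pos": [0,0,40],"aperture": 60},{"pos": [0,0,24],"aperture": 60},{"pos": [0,0,10],"aperture": 60},{"aperture": 60},{"aperture": 5},{"aperture": 5},{"aperture": 5},{"aperture": 5},{"aperture": 5}]' 60; python3 go.py
```

```text
time: 4.75
position: [439.2, -217.1, 50.8]
ee_rot: [179.8, -0.0, 77.8]
ft_force: [-1.2, 0.3, 6.9]
opening: 19.0
gripper_force: 59.7
t 4.75 pos [ 439.2 -217.1   50.8] tooly -12.2 open 19.0 F [-1.2  0.3  6.9] q [ -8.7  10.5  34.6 118.4  -7.6  53.   17.7]
```

```bash
python3 -m crank '[{"pos": [0,0,-30],"aperture": 5},{"pos": [0,0,-30],"r": [0,0,8.46],"aperture": 5},{"pos": [0,0,-30],"r": [0,0,8.46],"aperture": 5},{"pos": [0,0,-20],"r": [0,0,8.46],"aperture": 5},{"pos": [0,0,-20],"r": [0,0,8.46],"aperture": 5},{"pos": [0,0,-20],"r": [0,0,8.46],"aperture": 5},{"pos": [0,0,-20],"r": [0,0,8.46],"aperture": 5},{"pos": [0,0,-10],"r": [0,0,8.46],"aperture": 5},{"pos": [0,0,-10],"r": [0,0,8.46],"aperture": 5},{"pos": [0,0,-10],"r": [0,0,8.46],"aperture": 5},{"aperture": 5}]' 60; python3 go.py 639.5 -0.8 250 -88.45
```

```text
time: 5.85
position: [438.2, -217.1, 250.4]
ee_rot: [180.0, -0.1, 1.6]
ft_force: [0.4, -0.2, -2.2]
opening: 19.5
gripper_force: 59.3
t 5.85 pos [ 438.2 -217.1  250.4] tooly -88.4 open 19.5 F [ 0.4 -0.2 -2.2] q [-12.7  -3.3  35.  105.5   1.9  77.1 -66.6]
tool delta [ 207.2 -210.7    0.8]
tool rz needed 0.0 delta after turn: [ 207.1 -210.8    0.8]
```

```bash
python3 -m crank '[{"pos": [29.6,-30.1,0],"aperture": 5},{"pos": [29.6,-30.1,0],"aperture": 5},{"pos": [29.6,-30.1,0],"aperture": 5},{"pos": [29.6,-30.1,0],"aperture": 5},{"pos": [29.6,-30.1,0],"aperture": 5},{"pos": [29.6,-30.1,0],"aperture": 5},{"pos": [29.6,-30.1,0],"aperture": 5},{"pos": [0,0,30],"aperture": 5},{"pos": [0,0,30],"aperture": 5},{"pos": [0,0,25],"aperture": 5},{"aperture": 5}]' 60; python3 - <<'E'
from h import *
im=ctrl.snapshot('scene');cv2.imwrite('pics/s2.png',cv2.resize(im[130:280,200:400],None,fx=3.5,fy=3.5,interpolation=cv2.INTER_CUBIC))
E
python3 go.py 639.5 -0.8 146 -88.45
```

```text
time: 6.95
position: [635.5, -0.2, 159.0]
ee_rot: [180.0, 0.6, 1.8]
ft_force: [-0.5, 1.5, -2.7]
opening: 19.7
gripper_force: 59.2
t 7.0 pos [637.1  -0.2 161.8] tooly -88.2 open 19.5 F [ 0.5  0.8 -1.8] q [-22.4  20.7  25.2  91.4  -9.1  70.3 -83.8]
tool delta [ 2.4  0.6 15.8]
tool rz needed 0.2 delta after turn: [ 2.4  0.6 15.8]
```

View pics/s2.png

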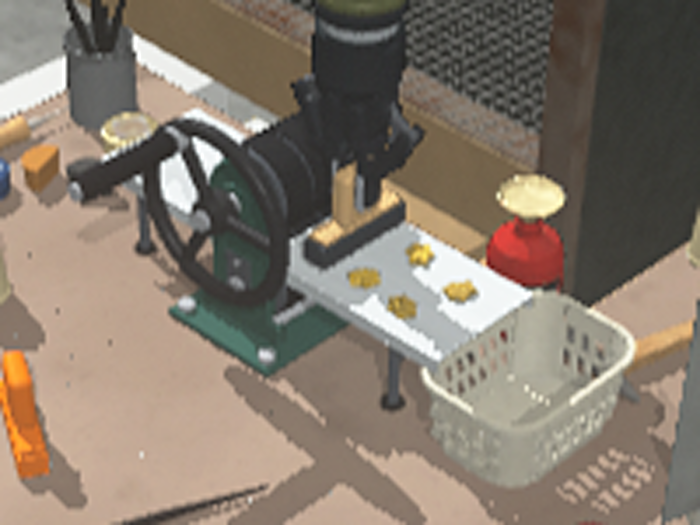

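The block hovers over the plate between the rollers and the flakes at (365,278), (402,303), (420,255) and (460,290), clear of all of them.

```bash
python3 -m crank '[{"pos": [2,0,9],"aperture": 5},{"pos": [0,0,5],"aperture": 5},{"aperture": 5},{"aperture": 5}]' 60; python3 go.py 643.4 -146.8 146 -88.45
```

```text
time: 7.4
position: [641.3, -0.3, 151.0]
ee_rot: [-180.0, -0.1, 1.6]
ft_force: [-0.0, -0.6, -1.0]
opening: 19.3
gripper_force: 59.3
t 7.4 pos [641.3  -0.3 151. ] tooly -88.4 open 19.3 F [-0.  -0.6 -1. ] q [-22.2  21.4  25.1  91.7  -9.6  69.  -83.6]
tool delta [ -2.1 146.5   5. ]
tool rz needed 0.1 delta after turn: [ -1.9 146.5   5. ]
```

```bash
python3 -m crank '[{"pos": [0,0,2],"aperture": 5},{"pos": [0,0,2],"aperture": 5},{"aperture": 5}]' 60;python3 -m crank '[{"pos": [0,0,1],"aperture": 5},{"aperture": 5}]' 60
```

```text
time: 7.7
position: [640.8, -0.3, 146.1]
ee_rot: [-180.0, 0.0, 1.6]
ft_force: [0.0, -0.4, -2.5]
opening: 19.2
gripper_force: 59.3
time: 7.9
position: [641.1, -0.2, 145.5]
ee_rot: [-180.0, -0.0, 1.6]
ft_force: [-0.1, -0.3, -2.4]
opening: 19.2
gripper_force: 59.3
```

```bash
python3 -m crank '[{"pos": [0,6,0],"aperture": 5},{"pos": [0,10,0],"aperture": 5},{"pos": [0,12,0],"aperture": 5},{"pos": [0,12,0],"aperture": 5},{"pos": [0,12,0],"aperture": 5},{"pos": [0,12,0],"aperture": 5},{"pos": [0,12,0],"aperture": 5},{"pos": [0,12,0],"aperture": 5},{"pos": [0,12,0],"aperture": 5},{"pos": [0,12,0],"aperture": 5},{"pos": [0,12,0],"aperture": 5},{"pos": [0,12,0],"aperture": 5},{"pos": [0,8,0],"aperture": 5},{"pos": [0,4,0],"aperture": 5},{"aperture": 5},{"aperture": 5}]' 60; python3 go.py; python3 - <<'E'
from h import *
im=ctrl.snapshot('scene');cv2.imwrite('pics/s3.png',cv2.resize(im[130:280,200:400],None,fx=3.5,fy=3.5,interpolation=cv2.INTER_CUBIC))
E
```

```text
time: 9.5
position: [645.1, -149.1, 145.4]
ee_rot: [179.9, -0.0, 1.6]
ft_force: [0.3, -1.2, -0.1]
opening: 19.5
gripper_force: 59.7
t 9.5 pos [ 645.1 -149.1  145.4] tooly -88.4 open 19.5 F [ 0.3 -1.2 -0.1] q [-10.6  24.6  27.9  88.9 -11.9  69.5 -69.1]
```

View pics/s3.png

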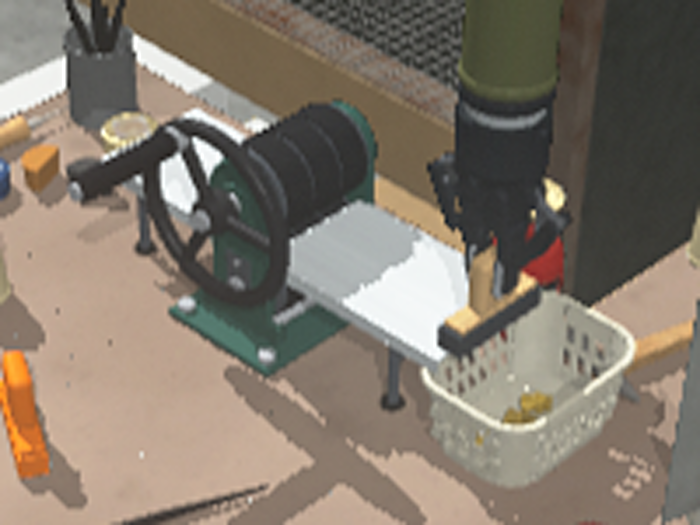

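The plate is clear and the yellow flakes lie in the basket at (530,408). Next I'll return the block to the bench.

```bash
python3 -m crank '[{"pos": [0,0,-15],"aperture": 5},{"pos": [0,0,-20],"aperture": 5},{"pos": [-34,11,0],"aperture": 5},{"pos": [-34,11,0],"aperture": 5},{"pos": [-34,11,0],"aperture": 5},{"pos": [-34,11,0],"aperture": 5},{"pos": [-34,11,0],"aperture": 5},{"pos": [-34,11,0],"aperture": 5},{"pos": [0,0,35],"aperture": 5},{"pos": [0,0,35],"aperture": 5},{"pos": [0,0,30],"aperture": 5},{"pos": [0,0,10],"aperture": 5},{"aperture": 5},{"aperture": 5}]' 60; python3 go.py 439 -217 50.8
```

```text
time: 10.95
position: [444.3, -220.2, 71.7]
ee_rot: [180.0, -0.1, 1.6]
ft_force: [-0.4, 0.6, -2.2]
opening: 19.1
gripper_force: 59.2
t 10.95 pos [ 444.3 -220.2   71.7] tooly -88.4 open 19.1 F [-0.4  0.6 -2.2] q [ -7.4   9.2  33.2 116.6  -6.1  55.7 -59.5]
tool delta [-5.2 -3.4 20.9]
```

```bash
python3 -m crank '[{"pos": [0,0,12],"aperture": 5},{"pos": [0,0,6],"aperture": 5},{"pos": [0,0,1.5],"aperture": 5},{"aperture": 5},{"aperture": 5}]' 60;
```

```text
time: 11.45
position: [443.2, -220.0, 50.9]
ee_rot: [180.0, -0.0, 1.6]
ft_force: [-0.6, -0.9, -1.2]
opening: 19.5
gripper_force: 59.5
```

```bash
python3 -m crank '[{"pos": [0,0,0.8],"aperture": 5},{"aperture": 5}]' 60; python3 -m crank '[{"aperture": 40},{"aperture": 50},{"aperture": 50},{"pos": [0,0,-20],"aperture": 50},{"pos": [0,0,-40],"aperture": 50},{"pos": [0,0,-40],"aperture": 80},{"pos": [0,0,-40],"aperture": 80},{"aperture": 80}]'; python3 go.py 454 -374 190 -70.4
python3 - <<'E'
from h import *
c=cam('top');im=ctrl.snapshot('top');cv2.imwrite('pics/t2.png',im)
# insole outline -> centreline from width slices at z 7.5 top edge
red=np.vstack(sorted(blobs(im,(0,120,60),(8,255,255),(345,185,410,275))+blobs(im,(172,120,60),(180,255,255),(345,185,410,275)),key=len)[-1:])
w=px2w(c,red,4)[:,:2];m=w.mean(0)
u=np.linalg.svd(w-m)[2][0]; u*=np.sign(u[0]);v=np.array([-u[1],u[0]])
a=(w-m)@u;b=(w-m)@v;print('ang',np.degrees(np.arctan2(u[1],u[0])),a.min(),a.max(),'mid',m+u*(a.min()+a.max())/2)
for k in range(int(a.min())+12,int(a.max())-8,20):
    s=b[abs(a-k)<5];print(k,s.max()-s.min(),m+u*k+v*(s.max()+s.min())/2)
E
```

```text
time: 11.65
position: [443.2, -220.1, 50.8]
ee_rot: [-180.0, -0.0, 1.6]
ft_force: [-3.4, 0.9, 6.0]
opening: 19.4
gripper_force: 60.4
time: 12.45
position: [446.5, -221.5, 195.6]
ee_rot: [179.9, -0.6, 1.6]
ft_force: [0.4, -0.1, -0.3]
opening: 79.9
gripper_force: 0.0
t 12.45 pos [ 446.5 -221.5  195.6] tooly -88.4 open 79.9 F [ 0.4 -0.1 -0.3] q [ -9.6   0.2  33.4 109.2  -0.3  70.1 -64.5]
tool delta [  3.1 152.6   6. ]
tool rz needed -18.0 delta after turn: [-44.1 146.2   5.5]Traceback (most recent call last):
  File "<stdin>", line 4, in <module>
    return _nx.concatenate(arrs, 0, dtype=dtype, casting=casting)
           ~~~~~~~~~~~~~~~^^^^^^^^^^^^^^^^^^^^^^^^^^^^^^^^^^^^^^^
ValueError: need at least one array to concatenate
```

```bash
python3 - <<'E'
from h import *
c=cam('top');im=cv2.imread('pics/top0.png')[185:275,345:410].astype(int)
k=((im[:,:,2]>90)&(im[:,:,1]<70)&(im[:,:,0]<90)).astype(np.uint8)
cs=cv2.findContours(k,cv2.RETR_EXTERNAL,cv2.CHAIN_APPROX_NONE)[0];red=max(cs,key=len)[:,0]+[345,185]
np.set_printoptions(precision=1,suppress=True)
w=px2w(c,red,5)[:,:2]
(mx,my),(W,H),an=cv2.minAreaRect(w.astype(np.float32));print(mx,my,W,H,an)
m=np.array([mx,my]);t=np.radians(an);u=np.array([np.cos(t),np.sin(t)])
if W<H:u=np.array([-u[1],u[0]])
u*=np.sign(u[0]);v=np.array([-u[1],u[0]]);a=(w-m)@u;b=(w-m)@v
print('ang',np.degrees(np.arctan2(u[1],u[0])),a.min(),a.max(),'tips',w[a.argmin()],w[a.argmax()])
for k in range(-90,91,15):
    s=b[abs(a-k)<4];print(k,s.max()-s.min(),(s.max()+s.min())/2,m+u*k+v*(s.max()+s.min())/2)
E
```

```text
507.7696533203125 -355.19049072265625 220.85752868652344 58.25225830078125 19.640445709228516
ang 19.64044570922852 -110.42875727379176 110.42876436147328 tips [ 406.6 -400.1] [ 610.3 -313.8]
-90 39.429310589341384 -1.5095023869522244 [ 423.5 -386.9]
-75 51.93138470135672 -0.8979408159665194 [ 437.4 -381.2]
-60 57.68559338836397 0.2832119714471144 [ 451.2 -375.1]
-45 56.087397537155084 -0.5146124086290467 [ 465.6 -370.8]
-30 55.075216538383366 0.118215253305614 [ 479.5 -365.2]
-15 49.49995444123165 0.18569935079566946 [ 493.6 -360.1]
0 44.47737361272316 -0.035180121830990174 [ 507.8 -355.2]
15 39.97723818095717 0.5921483183366387 [ 521.7 -349.6]
30 40.067382349849346 0.6592133185228413 [ 535.8 -344.5]
45 41.88654863926146 -0.1377256701677645 [ 550.2 -340.2]
60 44.85955067300233 1.367035478302867 [ 563.8 -333.7]
75 47.84628077899964 2.8787437140534724 [ 577.4 -327.3]
90 46.1733127095284 3.2137780102755773 [ 591.5 -321.9]
```

```bash
python3 -m crank '[{"r": [0,0,-6.2],"aperture": 80},{"r": [0,0,-6.1],"aperture": 80},{"r": [0,0,-6.1],"aperture": 80},{"pos": [-11,37,0],"aperture": 80},{"pos": [-11,37,0],"aperture": 80},{"pos": [-11,37,0],"aperture": 80},{"pos": [-11,37,0],"aperture": 80},{"aperture": 80},{"aperture": 80}]' 40; python3 go.py 456 -373.8 20 -70; python3 - <<'E'
from h import *
c=cam('wrist');im=ctrl.snapshot('wrist');cv2.imwrite('pics/w2.png',im)
a=im.astype(int);k=((a[:,:,2]>90)&(a[:,:,1]<70)&(a[:,:,0]<90)).astype(np.uint8)
red=max(cv2.findContours(k,cv2.RETR_EXTERNAL,cv2.CHAIN_APPROX_NONE)[0],key=len)[:,0]
np.set_printoptions(precision=1,suppress=True)
w=px2w(c,red,6)[:,:2];m=np.array([508.3,-355]);t=np.radians(20);u=np.array([np.cos(t),np.sin(t)]);v=np.array([-u[1],u[0]]);A=(w-m)@u;b=(w-m)@v
print(A.min(),A.max())
for q in range(-100,106,15):
    s=b[abs(A-q)<3]
    if len(s):print(q,s.min(),s.max(),(s.max()+s.min())/2)
E
```

```text
time: 13.4
position: [451.3, -374.4, 188.2]
ee_rot: [-179.9, 0.1, 19.9]
ft_force: [0.1, 0.8, -0.5]
opening: 80.0
gripper_force: 0.0
t 13.4 pos [ 451.3 -374.4  188.2] tooly -70.1 open 80.0 F [ 0.1  0.8 -0.5] q [  2.5  14.7  40.6  97.6  -9.9  71.6 -24.8]
tool delta [  5.1   1.4 168.2]
tool rz needed -0.1 delta after turn: [  5.1   1.4 168.2]
-111.65897494954028 90.75834512636241
-100 -17.57559601202946 15.910900080164065 -0.8323479659326978
-85 -24.669841017684544 24.860615337635792 0.09538715997562441
-70 -28.021074110356977 29.975763242442603 0.9773445660428131
-55 -28.610179738008753 30.48665641223378 0.938238337112514
-40 -27.325255503200864 30.045913469563104 1.3603289831811196
-25 -26.077633698203577 27.825177944690363 0.873772123243393
-10 -24.008982789574528 25.694428696363605 0.8427229533945386
5 -21.981475049429914 22.758863742485936 0.3886943465280108
20 -19.99826379553738 20.723693560451498 0.36271488245705896
35 -19.712011063165853 21.95022561749491 1.1191072771645292
50 -20.225233675632804 23.93353693915708 1.8541516317621376
65 -21.436563516272734 25.972686158126447 2.268061320926856
80 -21.17388144890048 26.398099747911722 2.6121091495056206
```

View pics/w2.png

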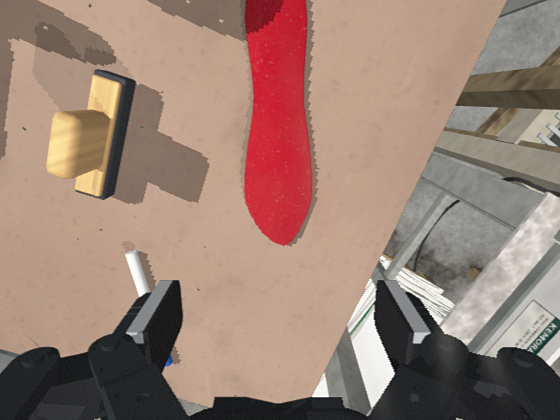

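The insole lies upright in the wrist view with its toe tip at (287,245) and is centred between the jaws. The scraper stands upright on the bench at (95,135).

```bash
python3 -m crank '[{"pos": [5,0,40],"aperture": 72},{"pos": [0,0,45],"aperture": 72},{"pos": [0,0,45],"aperture": 72},{"pos": [0,0,28],"aperture": 72},{"pos": [0,0,10],"aperture": 72},{"pos": [0,0,5],"aperture": 72},{"aperture": 72}]' 40; python3 -m crank '[{"pos": [0,0,3],"aperture": 72},{"aperture": 72}]'; python3 -m crank '[{"pos": [0,0,3],"aperture": 72},{"aperture": 72}]'
```

```text
time: 14.15
position: [457.9, -372.1, 17.7]
ee_rot: [180.0, -0.1, 20.1]
ft_force: [0.4, 0.2, -0.3]
opening: 72.1
gripper_force: 0.0
time: 14.35
position: [458.0, -372.8, 15.2]
ee_rot: [179.9, -0.1, 20.0]
ft_force: [0.1, 0.5, 0.8]
opening: 72.2
gripper_force: 0.0
time: 14.55
position: [457.2, -372.3, 11.1]
ee_rot: [180.0, -0.0, 20.0]
ft_force: [0.4, 0.1, -0.4]
opening: 72.2
gripper_force: 0.0
```

```bash
python3 -m crank '[{"pos": [0,0,3],"aperture": 66},{"pos": [0,0,2],"aperture": 66},{"aperture": 66}]'; python3 -m crank '[{"pos": [0,0,2],"aperture": 66},{"aperture": 66}]'; python3 -m crank '[{"pos": [0,0,1.5],"aperture": 66},{"aperture": 66}]'
```

```text
time: 14.85
position: [456.9, -372.2, 5.6]
ee_rot: [-180.0, 0.0, 20.0]
ft_force: [-0.1, 0.4, 0.4]
opening: 66.0
gripper_force: 0.0
time: 15.05
position: [457.0, -372.3, 3.7]
ee_rot: [-180.0, 0.0, 20.0]
ft_force: [1.0, 0.1, -0.5]
opening: 65.7
gripper_force: 0.0
time: 15.25
position: [457.1, -372.3, 2.3]
ee_rot: [-180.0, 0.0, 20.0]
ft_force: [0.3, -0.0, -0.6]
opening: 66.0
gripper_force: 0.0
```

```bash
python3 -m crank '[{"pos": [0,0,1.2],"aperture": 66},{"aperture": 66}]'; python3 -m crank '[{"pos": [0,0,1],"aperture": 66},{"aperture": 66}]'
```

```text
time: 15.45
position: [457.3, -372.5, 1.6]
ee_rot: [180.0, -0.0, 20.0]
ft_force: [0.0, 1.2, 1.9]
opening: 66.0
gripper_force: 1.1
time: 15.65
position: [457.3, -372.5, 1.5]
ee_rot: [-180.0, -0.0, 20.0]
ft_force: [-3.1, 2.2, 9.2]
opening: 66.2
gripper_force: 4.9
```

```bash
python3 -m crank '[{"pos": [0,0,-3.5],"aperture": 66},{"aperture": 40},{"aperture": 40},{"aperture": 40},{"aperture": 40}]' 40; python3 -m crank '[{"pos": [0,0,-8],"aperture": 40},{"pos": [0,0,-40],"aperture": 40},{"pos": [0,0,-45],"aperture": 40},{"pos": [0,0,-45],"aperture": 40},{"aperture": 40},{"aperture": 40}]';python3 go.py; python3 - <<'E'
from h import *
im=ctrl.snapshot('wrist');cv2.imwrite('pics/w3.png',im)
E
```

```text
time: 16.15
position: [457.6, -372.8, 4.8]
ee_rot: [180.0, -0.1, 20.0]
ft_force: [-2.0, 1.6, 7.6]
opening: 59.1
gripper_force: 42.0
time: 16.75
position: [457.7, -372.6, 142.9]
ee_rot: [179.9, -0.1, 20.0]
ft_force: [0.0, 0.6, -0.9]
opening: 59.2
gripper_force: 43.3
t 16.75 pos [ 457.7 -372.6  142.9] tooly -70.0 open 59.2 F [ 0.   0.6 -0.9] q [  2.8  17.5  40.1 100.2 -12.3  66.6 -23.4]
```

View pics/w3.png

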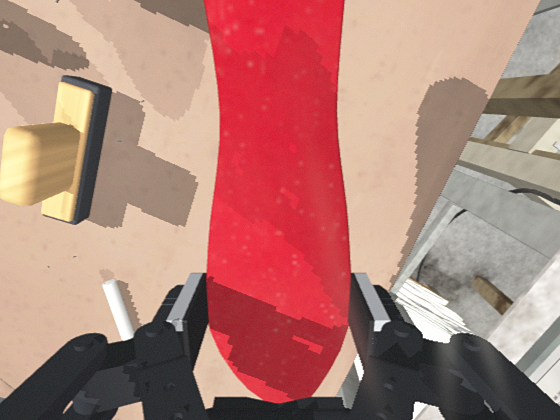

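The insole is gripped squarely across its parallel sides, pads at (195,300) and (365,300). I'll raise it and turn it.

```bash
python3 -m crank '[{"pos": [0,0,-40],"aperture": 40},{"pos": [0,0,-20],"r": [0,0,-7.95],"aperture": 40},{"pos": [0,0,-20],"r": [0,0,-7.95],"aperture": 40},{"pos": [0,0,-10],"r": [0,0,-7.95],"aperture": 40},{"pos": [0,0,-10],"r": [0,0,-7.95],"aperture": 40},{"r": [0,0,-7.95],"aperture": 40},{"r": [0,0,-7.95],"aperture": 40},{"r": [0,0,-7.95],"aperture": 40},{"r": [0,0,-7.95],"aperture": 40},{"r": [0,0,-7.95],"aperture": 40},{"aperture": 40}]'; python3 go.py 643.6 -154.8 240 1.55
```

```text
time: 17.9
position: [456.4, -371.7, 239.5]
ee_rot: [-179.8, -0.1, 91.6]
ft_force: [-0.2, 0.5, -0.3]
opening: 58.7
gripper_force: 43.4
t 17.9 pos [ 456.4 -371.7  239.5] tooly 1.6 open 58.7 F [-0.2  0.5 -0.3] q [ 8.5 11.9 32.6 93.1 -6.5 77.  43.6]
tool delta [211.6 193.2  -0.7]
tool rz needed 0.0 delta after turn: [211.7 193.   -0.7]
```

```bash
python3 -m crank '[{"pos": [30,27.6,0],"aperture": 40},{"pos": [30,27.6,0],"aperture": 40},{"pos": [30,27.6,0],"aperture": 40},{"pos": [30,27.6,0],"aperture": 40},{"pos": [30,27.6,0],"aperture": 40},{"pos": [30,27.6,0],"aperture": 40},{"pos": [30,27.6,0],"aperture": 40},{"aperture": 40},{"pos": [0,0,40],"aperture": 40},{"pos": [0,0,40],"aperture": 40},{"pos": [0,0,32],"aperture": 40},{"pos": [0,0,10],"aperture": 40},{"aperture": 40},{"aperture": 40}]'; python3 go.py 643.6 -154.8 100 1.55; python3 - <<'E'
from h import *
np.set_printoptions(precision=1,suppress=True)
P=lambda x,y,z:[637.4+x*.9996-y*.027,75.2+x*.027+y*.9996,z]
for n in('top','scene'):
    c=cam(n);im=ctrl.snapshot(n);cv2.imwrite(f'pics/{n}4.png',im)
    a=im.astype(int);k=((a[:,:,2]>90)&(a[:,:,1]<70)&(a[:,:,0]<90)).astype(np.uint8)
    lo=w2px(c,[P(-62,-240,105),P(62,-20,105),P(62,-240,105),P(-62,-20,105)]);x0,y0=lo.min(0).astype(int);x1,y1=lo.max(0).astype(int)
    red=max(cv2.findContours(k[y0:y1,x0:x1],0,1)[0],key=len)[:,0]+[x0,y0]
    w=px2w(c,red,112)[:,:2]-[637.4,75.2];t=np.radians(1.55);X=w@[np.cos(t),np.sin(t)];Y=w@[-np.sin(t),np.cos(t)]
    print(n,'heel y',Y.max())
    for q in range(-170,-60,15):
        s=X[abs(Y-q)<3]
        if len(s):print(q,s.min(),s.max(),(s.min()+s.max())/2)
im=cv2.imread('pics/scene4.png');cv2.imwrite('pics/s4.png',cv2.resize(im[130:280,200:400],None,fx=3.5,fy=3.5,interpolation=cv2.INTER_CUBIC))
E
```

```text
time: 19.3
position: [645.3, -157.6, 121.1]
ee_rot: [179.9, 0.0, 91.5]
ft_force: [-0.2, 0.5, 0.3]
opening: 59.0
gripper_force: 43.4
t 19.3 pos [ 645.3 -157.6  121.1] tooly 1.5 open 59.0 F [-0.2  0.5  0.3] q [ -6.3  25.4  23.1  89.8 -10.5  66.8  20.5]
tool delta [ 2.9 -1.6 21.1]
tool rz needed -0.0 delta after turn: [ 2.9 -1.6 21.1]
top heel y -73.21969330608782
-170 14.727852314794589 20.580772004933518 17.654312159864055
-155 -14.140778452460253 17.959908031059364 1.909564789299555
-140 -13.841329140934064 21.196087028620365 3.6773789438431503
-125 -16.440219338436737 21.503919652704976 2.5318501571341194
-110 -19.037773875498665 21.873473023200134 1.4178495738507344
-95 -18.679646460420713 22.181562761333296 1.7509581504562917
-80 -15.483038007372297 19.496186962808697 2.0065744777181997
scene heel y -60.97070362704432
-170 -9.839918738317113 5.178356459257063 -2.3307811395300253
-155 -9.495139583597288 19.900353960440984 5.202607188421848
-140 -8.560669089237793 32.773587750993926 12.106459330878067
-125 -11.848566209315663 33.93166717358142 11.041550482132877
-110 -13.042093193754122 35.10102902805036 11.029467917148121
-95 -14.247043865725711 34.11144198628808 9.932199060281183
-80 -13.317615858491402 33.11219015788 9.8972871496943
-65 -4.339239356394773 26.05098693146551 10.855873787535367
```

View pics/s4.png

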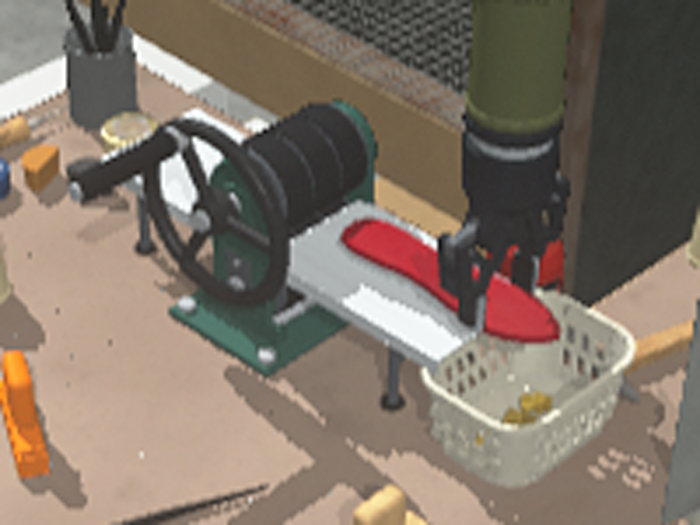

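```bash
python3 -m crank '[{"pos": [0,-1.6,8],"aperture": 40},{"pos": [0,0,6],"aperture": 40},{"pos": [0,0,4],"aperture": 40},{"aperture": 40},{"aperture": 40}]';python3 -m crank '[{"pos": [0,0,1.5],"aperture": 40},{"aperture": 40}]'
```

```text
time: 19.9
position: [642.8, -157.2, 101.6]
ee_rot: [-180.0, -0.0, 91.6]
ft_force: [1.1, -0.1, 0.4]
opening: 58.8
gripper_force: 43.4
time: 20.1
position: [643.0, -157.2, 100.3]
ee_rot: [180.0, -0.0, 91.6]
ft_force: [0.6, 0.2, 0.5]
opening: 58.6
gripper_force: 43.4
```

```bash
python3 -m crank '[{"pos": [0,0,1],"aperture": 40},{"aperture": 40}]'; python3 go.py 642.3 -105.8 100
```

```text
time: 20.3
position: [643.1, -157.2, 99.6]
ee_rot: [180.0, -0.0, 91.6]
ft_force: [0.3, 0.2, 0.3]
opening: 58.7
gripper_force: 43.5
t 20.3 pos [ 643.1 -157.2   99.6] tooly 1.6 open 58.7 F [0.3 0.2 0.3] q [ -6.1  26.3  22.8  91.2 -11.   64.7  20.9]
tool delta [51.4  0.6 -0.4]
```

```bash
python3 -m crank '[{"pos": [10,0,0],"aperture": 40},{"pos": [14,0,0],"aperture": 40},{"pos": [12,0,0],"aperture": 40},{"pos": [6,0,0],"aperture": 40},{"aperture": 40},{"aperture": 40}]';python3 -m crank '[{"pos": [2,0,0],"aperture": 40},{"pos": [2,0,0],"aperture": 40},{"aperture": 40}]'
```

```text
time: 20.9
position: [641.9, -114.3, 99.5]
ee_rot: [180.0, -0.0, 91.6]
ft_force: [0.1, 1.2, 1.6]
opening: 59.1
gripper_force: 43.7
time: 21.2
position: [641.7, -112.0, 99.5]
ee_rot: [180.0, 0.0, 91.5]
ft_force: [-0.0, -0.7, 1.2]
opening: 59.3
gripper_force: 43.7
```

```bash
python3 -m crank '[{"pos": [2,0,0],"aperture": 40},{"aperture": 40}]';python3 -m crank '[{"pos": [1,0,0],"aperture": 40},{"aperture": 40}]'
```

```text
time: 21.4
position: [641.7, -109.5, 99.5]
ee_rot: [180.0, 0.0, 91.6]
ft_force: [-1.2, -0.8, 2.9]
opening: 58.9
gripper_force: 43.7
time: 21.6
position: [641.7, -108.3, 99.5]
ee_rot: [180.0, 0.0, 91.6]
ft_force: [-0.8, -0.0, 3.3]
opening: 58.9
gripper_force: 43.7
```

```bash
for i in 1; do python3 -m crank '[{"pos": [1.5,0,0],"aperture": 40},{"aperture": 40}]'; done; python3 -m crank '[{"pos": [1,0,0],"aperture": 40},{"aperture": 40}]'
```

```text
time: 21.8
position: [641.7, -106.6, 99.5]
ee_rot: [180.0, 0.0, 91.6]
ft_force: [0.4, -0.6, 3.0]
opening: 59.0
gripper_force: 43.8
time: 22.0
position: [641.6, -105.7, 99.5]
ee_rot: [180.0, 0.0, 91.6]
ft_force: [-0.6, -1.4, 2.5]
opening: 58.9
gripper_force: 43.8
```

```bash
python3 -m crank '[{"pos": [1,0,0],"aperture": 40},{"aperture": 40}]'; python3 -m crank '[{"pos": [1,0,0],"aperture": 40},{"aperture": 40}]'
```

```text
time: 22.2
position: [641.6, -104.7, 99.5]
ee_rot: [180.0, 0.0, 91.6]
ft_force: [0.5, -1.6, 2.9]
opening: 59.2
gripper_force: 43.8
time: 22.4
position: [641.6, -103.7, 99.5]
ee_rot: [180.0, 0.0, 91.6]
ft_force: [0.2, -2.4, 4.0]
opening: 59.2
gripper_force: 43.9
```

```bash
python3 -m crank '[{"pos": [1,0,0],"aperture": 40},{"aperture": 40}]'; python3 -m crank '[{"pos": [0.7,0,0],"aperture": 40},{"aperture": 40}]'
```

```text
time: 22.6
position: [641.5, -102.8, 99.5]
ee_rot: [180.0, 0.0, 91.6]
ft_force: [0.4, -1.9, 3.8]
opening: 59.1
gripper_force: 43.9
time: 22.8
position: [641.5, -102.0, 99.4]
ee_rot: [180.0, 0.0, 91.6]
ft_force: [0.2, -2.9, 3.6]
opening: 58.6
gripper_force: 43.9
```

```bash
python3 -m crank '[{"pos": [1,0,0],"aperture": 40},{"aperture": 40}]'; python3 -m crank '[{"pos": [1,0,0],"aperture": 40},{"aperture": 40}]'
```

```text
time: 23.0
position: [641.5, -101.0, 99.5]
ee_rot: [180.0, 0.0, 91.6]
ft_force: [0.6, -2.2, 5.0]
opening: 59.3
gripper_force: 44.0
time: 23.2
position: [641.5, -100.1, 99.6]
ee_rot: [180.0, 0.0, 91.6]
ft_force: [0.1, -2.1, 4.2]
opening: 59.0
gripper_force: 44.0
```

```bash
python3 - <<'E'
from h import *
np.set_printoptions(precision=1,suppress=True)
im=ctrl.snapshot('scene');t=ctrl.snapshot('top')
a=cv2.resize(im[165:240,255:365],None,fx=7,fy=7,interpolation=cv2.INTER_CUBIC)
cv2.imwrite('pics/s5.png',a)
P=lambda x,y,z:[637.4+x*.9996-y*.027,75.2+x*.027+y*.9996,z]
c=cam('scene');print([((w2px(c,P(x,y,z))[0]-[255,165])*7) for x,y,z in((0,-10,102),(0,-20,102),(0,-30,102),(-49,-24,94.5),(-62,-225,94.5))])
E
```

```text
[array([216.6, 185.5]), array([232.6, 194.8]), array([248.6, 204.2]), array([160.5, 258.6]), array([484.9, 481.4])]
```

View pics/s5.png

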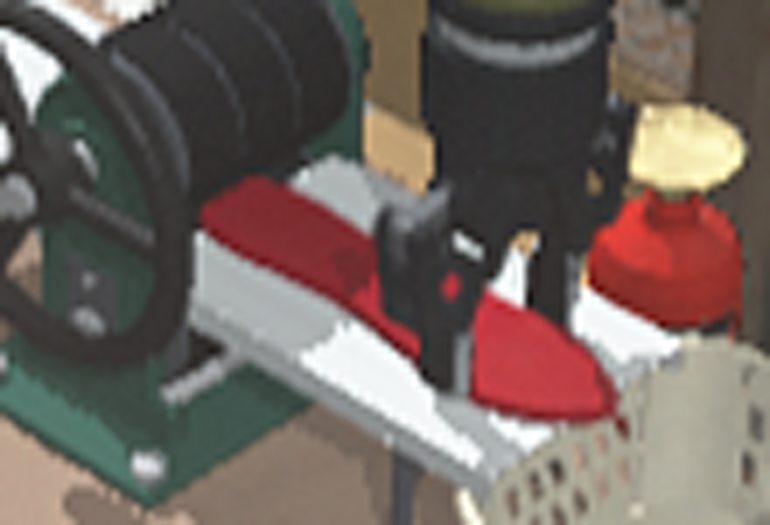

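The insole lies straight on the plate. Its heel is hidden under the upper roller at about (215,190) and the toe tip is at (617,405). That was my 11th picture, one over the limit of 10, so I'll view no more and use numbers only. Toe tip position next.

```bash
python3 - <<'E'
from h import *
np.set_printoptions(precision=1,suppress=True)
c=cam('scene')
for p in((617,405),(613,380),(600,413)):
    w=px2w(c,np.array(p)/7+[255,165],99)[0]-[637.4,75.2,0];print(p,'press x,y',w[0]+w[1]*.027,w[1]-w[0]*.027)
t=ctrl.snapshot('top');c=cam('top');a=t.astype(int)
k=((a[:,:,2]>80)&(a[:,:,1]<70)&(a[:,:,0]<90)).astype(np.uint8)[140:220,235:345]
for b in cv2.findContours(k,0,1)[0]:
    if len(b)<8: continue
    w=px2w(c,b[:,0]+[235,140],102)-[637.4,75.2,0];X=w[:,0]+w[:,1]*.027;Y=w[:,1]-w[:,0]*.027
    print(len(b),X.min(),X.max(),Y.min(),Y.max())
E
```

```text
(617, 405) press x,y 9.678351018330908 -234.60488552208483
(613, 380) press x,y 21.33060190076358 -222.6800623302966
(600, 413) press x,y 0.619453314041265 -233.01726021629761
62 -24.310777665627747 20.19115604386631 -95.95765186111207 -38.404411008606935
```

```bash
python3 -m crank '[{"pos": [1,0,0],"aperture": 40},{"aperture": 40}]'; python3 -m crank '[{"pos": [1,0,0],"aperture": 40},{"aperture": 40}]'; python3 -m crank '[{"pos": [1,0,0],"aperture": 40},{"aperture": 40}]'
```

```text
time: 23.55
position: [641.5, -99.2, 99.6]
ee_rot: [180.0, 0.0, 91.6]
ft_force: [1.5, -3.6, 5.3]
opening: 59.5
gripper_force: 44.0
time: 23.75
position: [641.4, -98.2, 99.7]
ee_rot: [180.0, 0.0, 91.6]
ft_force: [-0.2, -3.2, 6.7]
opening: 59.2
gripper_force: 44.1
time: 23.95
position: [641.4, -97.2, 99.7]
ee_rot: [180.0, 0.0, 91.6]
ft_force: [-0.1, -2.6, 5.8]
opening: 58.8
gripper_force: 44.1
```

```bash
python3 -m crank '[{"aperture": 64},{"aperture": 70},{"aperture": 74},{"aperture": 74},{"pos": [0,0,-8],"aperture": 74},{"pos": [0,0,-30],"aperture": 74},{"pos": [0,0,-40],"aperture": 74},{"pos": [0,0,-45],"aperture": 74},{"pos": [0,0,-45],"aperture": 74}]'; python3 - <<'E'
from h import *
for n in('scene','top'):
    t=ctrl.snapshot(n);cv2.imwrite(f'pics/{n}6.png',t);c=cam(n);a=t.astype(int)
    k=((a[:,:,2]>70)&(a[:,:,1]<60)&(a[:,:,0]<80)&(a[:,:,2]>1.8*a[:,:,1])).astype(np.uint8)
    for b in cv2.findContours(k,0,1)[0]:
        if len(b)<12: continue
        w=px2w(c,b[:,0],102)-[637.4,75.2,0];X=w[:,0]+w[:,1]*.027;Y=w[:,1]-w[:,0]*.027
        if abs(X.mean())<40 and -250<Y.mean()<0:print(n,len(b),'x',X.min(),X.max(),'y',Y.min(),Y.max(),[ (q,round(X[abs(Y-q)<5].mean(),1)) for q in range(-220,-20,25) if (abs(Y-q)<5).any()])
E
python3 go.py
```

```text
time: 24.85
position: [640.9, -97.0, 269.5]
ee_rot: [180.0, -0.0, 91.6]
ft_force: [1.0, 0.4, 0.5]
opening: 74.1
gripper_force: 0.0
scene 14 x 22.177770559372842 27.507695185642405 y -164.30984986595013 -139.57118667795953 [(-145, np.float64(23.9))]
scene 149 x -33.05685720240139 23.232407400763055 y -232.87947098520965 -13.27669205557978 [(-220, np.float64(-13.5)), (-195, np.float64(-28.1)), (-170, np.float64(-30.0)), (-145, np.float64(-25.7)), (-120, np.float64(2.5)), (-95, np.float64(8.2)), (-70, np.float64(-12.6)), (-45, np.float64(-7.6))]
top 49 x -24.19124184701592 17.233817440148968 y -73.01468252326343 -38.31071800345375 [(-70, np.float64(-0.2)), (-45, np.float64(-6.4))]
t 24.95 pos [644.5 -98.  276.1] tooly 1.6 open 74.3 F [-0.3  0.8 -0.1] q [-11.9  17.8  23.5  81.2  -7.2  81.6  13.1]
```

```bash
python3 -m crank '[{"r": [0,0,8.2],"aperture": 55},{"r": [0,0,8.2],"aperture": 55},{"r": [0,0,8.2],"aperture": 55},{"r": [0,0,8.2],"aperture": 55},{"r": [0,0,8.2],"aperture": 55},{"r": [0,0,8.2],"aperture": 55},{"r": [0,0,8.2],"aperture": 55},{"r": [0,0,8.2],"aperture": 55},{"r": [0,0,8.2],"aperture": 55},{"r": [0,0,8.2],"aperture": 55},{"r": [0,0,8],"aperture": 55},{"aperture": 55}]' 40; python3 go.py 468 105.6 276 -88.45;python3 - <<'E'
from h import *
# handle position check from top view with the handle line
E
```

```text
time: 26.15
position: [641.1, -96.9, 267.4]
ee_rot: [-180.0, 0.0, 1.6]
ft_force: [0.8, -0.3, -0.4]
opening: 54.9
gripper_force: 0.0
t 26.15 pos [641.1 -96.9 267.4] tooly -88.4 open 54.9 F [ 0.8 -0.3 -0.4] q [-21.7  19.8  36.6  82.2 -11.7  81.9 -73.6]
tool delta [-167.6 -207.1   -8.6]
tool rz needed 0.0 delta after turn: [-167.6 -207.1   -8.6]
```

```bash
python3 -m crank '[{"pos": [-28,-34.5,-1.5],"aperture": 55},{"pos": [-28,-34.5,-1.5],"aperture": 55},{"pos": [-28,-34.5,-1.5],"aperture": 55},{"pos": [-28,-34.5,-1.5],"aperture": 55},{"pos": [-28,-34.5,-1.5],"aperture": 55},{"pos": [-28,-34.5,-1.5],"aperture": 55},{"aperture": 55},{"aperture": 55}]' 40; python3 go.py 468 105.6 198 -88.45
```

```text
time: 26.95
position: [467.3, 105.9, 276.8]
ee_rot: [-180.0, -0.1, 1.9]
ft_force: [0.8, -1.5, -0.2]
opening: 54.6
gripper_force: 0.0
t 26.95 pos [467.3 105.9 276.8] tooly -88.1 open 54.6 F [ 0.8 -1.5 -0.2] q [ -43.3   -4.8   26.   104.1    2.1   80.2 -105.9]
tool delta [ 0.5  0.4 78.8]
tool rz needed 0.3 delta after turn: [ 0.5  0.4 78.8]
```

```bash
python3 -m crank '[{"pos": [0,0,30],"aperture": 55},{"pos": [0,0,30],"aperture": 55},{"pos": [0,0,14],"aperture": 55},{"pos": [0,0,4],"aperture": 55},{"aperture": 55},{"aperture": 10},{"aperture": 10},{"aperture": 10},{"aperture": 10}]' 30; python3 go.py 467.6 105.6 198 -88.45
```

```text
time: 27.85
position: [468.6, 106.4, 199.8]
ee_rot: [-179.9, -0.2, 1.6]
ft_force: [-0.7, 3.2, 5.9]
opening: 24.1
gripper_force: 30.0
t 27.85 pos [468.6 106.4 199.8] tooly -88.4 open 24.1 F [-0.7  3.2  5.9] q [ -42.9   -2.    26.7  110.5    0.9   71.  -104.9]
tool delta [-1.   0.8  1.8]
tool rz needed 0.1 delta after turn: [-1.   0.8  1.8]
```

```bash
python3 -c "
from math import *
t=-29.5
for i in range(30):
    a=radians(t);b=radians(t+12);print('0 %.1f %.1f 0 0 0 10;'%(72*(sin(b)-sin(a)),-72*(cos(b)-cos(a))),end='');t+=12
    if i%10==9:print()
"
```

```text
0 13.8 -6.0 0 0 0 10;0 14.7 -3.0 0 0 0 10;0 15.1 0.1 0 0 0 10;0 14.7 3.3 0 0 0 10;0 13.7 6.2 0 0 0 10;0 12.1 9.0 0 0 0 10;0 10.0 11.3 0 0 0 10;0 7.4 13.1 0 0 0 10;0 4.5 14.4 0 0 0 10;0 1.4 15.0 0 0 0 10;
0 -1.7 15.0 0 0 0 10;0 -4.8 14.3 0 0 0 10;0 -7.6 13.0 0 0 0 10;0 -10.2 11.1 0 0 0 10;0 -12.3 8.7 0 0 0 10;0 -13.8 6.0 0 0 0 10;0 -14.7 3.0 0 0 0 10;0 -15.1 -0.1 0 0 0 10;0 -14.7 -3.3 0 0 0 10;0 -13.7 -6.2 0 0 0 10;
0 -12.1 -9.0 0 0 0 10;0 -10.0 -11.3 0 0 0 10;0 -7.4 -13.1 0 0 0 10;0 -4.5 -14.4 0 0 0 10;0 -1.4 -15.0 0 0 0 10;0 1.7 -15.0 0 0 0 10;0 4.8 -14.3 0 0 0 10;0 7.6 -13.0 0 0 0 10;0 10.2 -11.1 0 0 0 10;0 12.3 -8.7 0 0 0 10;
```

Start with a quarter turn and check the force and that the insole is drawn in.

```bash
python3 -m crank '[{"pos": [0,13.8,-6.0],"aperture": 10},{"pos": [0,14.7,-3.0],"aperture": 10},{"pos": [0,15.1,0.1],"aperture": 10},{"pos": [0,14.7,3.3],"aperture": 10},{"pos": [0,13.7,6.2],"aperture": 10},{"aperture": 10}]'; cat > toe.py <<'E'
from h import *
t=ctrl.snapshot('scene');c=cam('scene');a=t.astype(int)
k=((a[:,:,2]>70)&(a[:,:,1]<60)&(a[:,:,0]<80)&(a[:,:,2]>1.8*a[:,:,1])).astype(np.uint8)
for b in cv2.findContours(k,0,1)[0]:
    if len(b)<12: continue
    w=px2w(c,b[:,0],100)-[637.4,75.2,0];X=w[:,0]+w[:,1]*.027;Y=w[:,1]-w[:,0]*.027
    if abs(X.mean())<60 and -260<Y.mean()<300:print(len(b),'x',X.min().round(1),X.max().round(1),'y',Y.min().round(1),Y.max().round(1))
E
python3 toe.py; python3 go.py
```

```text
time: 28.45
position: [471.0, 30.6, 196.2]
ee_rot: [179.9, -0.2, 1.4]
ft_force: [10.1, 2.0, -7.1]
opening: 23.4
gripper_force: 32.1
194 x -31.1 29.6 y -231.4 -10.7
t 28.5 pos [471.   30.9 196.5] tooly -88.6 open 23.5 F [ 9.2  0.6 -6.3] q [-38.9  -3.3  31.1 111.9   1.9  70.7 -97.1]
```

```bash
sed "s/t=ctrl.snapshot('scene')/t=cv2.imread('pics\/scene6.png')/" toe.py > toe6.py; python3 toe6.py; python3 - <<'E'
from h import *
c=cam('scene');t=ctrl.snapshot('scene');cv2.imwrite('pics/scene7.png',t);a=cv2.imread('pics/scene6.png')
P=lambda x,y,z:np.array([637.4+x*.9996-y*.027,75.2+x*.027+y*.9996,z])
# brightness round a circle r=45 in the rim plane: spokes show dark
for n,im in(('before',a),('now',t)):
    g=cv2.cvtColor(im,cv2.COLOR_BGR2GRAY);print(n,[int(g[tuple(np.round(w2px(c,P(-98,-50*np.sin(q),146+50*np.cos(q)))[0][::-1]).astype(int))]) for q in np.radians(range(0,360,12))])
# toe & heel rows: which visible px is heel-most
E
```

```text
14 x 24.2 29.6 y -162.7 -137.9
149 x -31.1 25.3 y -231.4 -11.3
before [222, 66, 90, 71, 67, 69, 69, 78, 62, 68, 76, 74, 74, 75, 72, 72, 97, 71, 58, 154, 150, 154, 247, 246, 241, 233, 244, 43, 62, 245]
now [51, 49, 46, 43, 63, 66, 67, 70, 66, 68, 72, 72, 56, 53, 62, 64, 94, 151, 142, 101, 49, 48, 50, 49, 50, 52, 53, 53, 52, 53]
```

The wheel turned but the insole was not drawn in, so it was not fully up against both rollers. I'll release the handle and push the insole home gently from its toe.

```bash
python3 -m crank '[{"aperture": 50},{"aperture": 50},{"pos": [0,0,-30],"aperture": 50},{"pos": [0,0,-45],"aperture": 50},{"pos": [27.8,37.6,0],"aperture": 0},{"pos": [27.8,37.6,0],"aperture": 0},{"pos": [27.8,37.6,0],"aperture": 0},{"pos": [27.8,37.6,0],"aperture": 0},{"pos": [27.8,37.6,0],"aperture": 0},{"pos": [27.8,37.6,0],"aperture": 0},{"pos": [0,0,40],"aperture": 0},{"pos": [0,0,40],"aperture": 0},{"pos": [0,0,30],"aperture": 0},{"aperture": 0},{"aperture": 0}]' 30; python3 go.py 643.7 -188 102 -88.45; python3 toe.py
```

```text
time: 30.05
position: [642.0, -188.0, 162.9]
ee_rot: [180.0, 0.1, 1.6]
ft_force: [0.6, 0.3, 1.2]
opening: 0.5
gripper_force: 0.0
t 30.05 pos [ 642.  -188.   162.9] tooly -88.4 open 0.5 F [0.6 0.3 1.2] q [-16.7  27.5  41.7  87.  -18.7  72.7 -61.1]
tool delta [ 1.8  0.  60.8]
tool rz needed 0.0 delta after turn: [ 1.8  0.  60.8]
199 x -31.1 30.1 y -231.4 -10.7
```

```bash
python3 -m crank '[{"pos": [1.8,0,30],"aperture": 0},{"pos": [0,0,25],"aperture": 0},{"pos": [0,0,7],"aperture": 0},{"aperture": 0},{"pos": [0,-6,0],"aperture": 0},{"aperture": 0}]' ; python3 -m crank '[{"pos": [0,-3,0],"aperture": 0},{"aperture": 0}]'; python3 -m crank '[{"pos": [0,-3,0],"aperture": 0},{"aperture": 0}]'
```

```text
time: 30.7
position: [645.6, -180.6, 102.8]
ee_rot: [-180.0, -0.2, 1.6]
ft_force: [-0.3, 1.1, 0.7]
opening: 0.1
gripper_force: 0.0
time: 30.9
position: [644.7, -177.9, 101.5]
ee_rot: [-180.0, -0.1, 1.6]
ft_force: [-1.3, 0.5, -0.8]
opening: 0.2
gripper_force: 0.0
time: 31.1
position: [644.1, -174.9, 100.8]
ee_rot: [-180.0, -0.0, 1.6]
ft_force: [-0.1, 0.4, -0.3]
opening: 0.1
gripper_force: 0.0
```

```bash
python3 -m crank '[{"pos": [0,-3,0],"aperture": 0},{"aperture": 0}]' ; python3 -m crank '[{"pos": [0,-2,0],"aperture": 0},{"aperture": 0}]'; python3 -m crank '[{"pos": [0,-2,0],"aperture": 0},{"aperture": 0}]'; python3 toe.py
```

```text
time: 31.3
position: [644.0, -172.0, 100.6]
ee_rot: [-180.0, 0.0, 1.6]
ft_force: [0.6, 0.3, -1.3]
opening: -0.3
gripper_force: 0.0
time: 31.5
position: [643.9, -170.2, 100.7]
ee_rot: [-180.0, 0.0, 1.6]
ft_force: [-0.3, -0.3, -0.3]
opening: 0.2
gripper_force: 0.0
time: 31.7
position: [643.9, -168.2, 100.7]
ee_rot: [-180.0, -0.0, 1.6]
ft_force: [1.1, -0.6, 0.8]
opening: -0.2
gripper_force: 0.0
123 x -31.1 31.7 y -228.2 -10.7
```

```bash
python3 -m crank '[{"pos": [0,-1.5,0],"aperture": 0},{"aperture": 0}]' ; python3 -m crank '[{"pos": [0,-1.5,0],"aperture": 0},{"aperture": 0}]'; python3 -m crank '[{"pos": [0,-1.5,0],"aperture": 0},{"aperture": 0}]'; python3 toe.py
```

```text
time: 31.95
position: [643.8, -166.9, 100.7]
ee_rot: [-180.0, -0.0, 1.6]
ft_force: [-0.1, -0.4, 0.3]
opening: 0.2
gripper_force: 0.0
time: 32.15
position: [643.8, -165.5, 100.7]
ee_rot: [180.0, -0.0, 1.6]
ft_force: [0.3, -0.1, 0.3]
opening: 0.1
gripper_force: 0.2
time: 32.35
position: [643.7, -164.7, 100.8]
ee_rot: [179.9, -0.0, 1.6]
ft_force: [-1.0, -0.9, -0.1]
opening: 0.1
gripper_force: 0.7
122 x -31.1 32.2 y -223.2 -10.7
```

```bash
python3 -m crank '[{"pos": [0,-1,0],"aperture": 0},{"aperture": 0}]' ; python3 -m crank '[{"pos": [0,-1,0],"aperture": 0},{"aperture": 0}]'; python3 -m crank '[{"pos": [0,-1,0],"aperture": 0},{"aperture": 0}]'
```

```text
time: 32.6
position: [643.6, -164.4, 100.9]
ee_rot: [179.9, -0.0, 1.5]
ft_force: [-0.8, -4.4, -0.1]
opening: 0.3
gripper_force: 1.8
time: 32.8
position: [643.5, -164.1, 101.0]
ee_rot: [179.9, -0.0, 1.5]
ft_force: [0.0, -6.0, -0.0]
opening: 0.3
gripper_force: 2.6
time: 33.0
position: [643.5, -163.4, 101.0]
ee_rot: [179.8, -0.0, 1.5]
ft_force: [0.5, -6.1, -0.9]
opening: 0.1
gripper_force: 2.8
```

```bash
python3 -m crank '[{"pos": [0,-1,0],"aperture": 0},{"aperture": 0}]' ; python3 -m crank '[{"pos": [0,-1,0],"aperture": 0},{"aperture": 0}]'
```

```text
time: 33.2
position: [643.4, -162.3, 101.0]
ee_rot: [179.8, -0.0, 1.5]
ft_force: [0.4, -6.1, -0.0]
opening: -0.3
gripper_force: 2.7
time: 33.4
position: [643.4, -161.3, 101.0]
ee_rot: [179.8, -0.0, 1.5]
ft_force: [0.4, -5.7, -0.1]
opening: 0.1
gripper_force: 2.6
```

```bash
python3 -m crank '[{"pos": [0,6,0],"aperture": 0},{"pos": [0,4,0],"aperture": 0},{"pos": [0,0,-35],"aperture": 0},{"pos": [0,0,-45],"aperture": 0},{"pos": [0,0,-45],"aperture": 0},{"pos": [0,0,-45],"aperture": 50},{"aperture": 50}]'; python3 toe.py; python3 go.py 469.5 32.5 270 -88.45
```

```text
time: 34.1
position: [646.7, -169.7, 278.4]
ee_rot: [179.9, -0.7, 1.6]
ft_force: [0.2, 0.2, 0.0]
opening: 28.0
gripper_force: 0.0
22 x 22.6 29.0 y -155.1 -114.9
136 x -31.1 25.7 y -224.3 -11.0
t 34.15 pos [ 645.5 -169.1  274.7] tooly -88.4 open 35.6 F [-0.7 -0.1 -0.6] q [-19.   23.3  43.4  79.1 -16.   83.5 -64.7]
tool delta [-170.3 -206.6    3.6]
tool rz needed 0.1 delta after turn: [-170.5 -206.3    3.6]
```

```bash
python3 -m crank '[{"pos": [-28.4,-34.4,0],"aperture": 50},{"pos": [-28.4,-34.4,0],"aperture": 50},{"pos": [-28.4,-34.4,0],"aperture": 50},{"pos": [-28.4,-34.4,0],"aperture": 50},{"pos": [-28.4,-34.4,0],"aperture": 50},{"pos": [-28.4,-34.4,0],"aperture": 50},{"aperture": 50},{"pos": [0,0,30],"aperture": 50},{"pos": [0,0,30],"aperture": 50},{"pos": [0,0,10],"aperture": 50},{"pos": [0,0,5],"aperture": 50},{"aperture": 50},{"aperture": 10},{"aperture": 10},{"aperture": 10}]' 30; python3 go.py 469.5 31.5 197; python3 toe.py
```

```text
time: 35.65
position: [468.7, 31.6, 197.0]
ee_rot: [180.0, -0.1, 1.5]
ft_force: [-0.4, -4.4, 4.4]
opening: 23.9
gripper_force: 29.8
t 35.65 pos [468.7  31.6 197. ] tooly -88.5 open 23.9 F [-0.4 -4.4  4.4] q [-44.3  -4.   36.1 112.3   2.6  70.9 -97.6]
tool delta [ 0.8  0.1 -0. ]
184 x -31.1 29.6 y -231.4 -10.7
```

```bash
python3 -m crank '[{"pos": [0,12.1,9.0],"aperture": 10},{"pos": [0,10.0,11.3],"aperture": 10},{"pos": [0,7.4,13.1],"aperture": 10},{"pos": [0,4.5,14.4],"aperture": 10},{"aperture": 10}]'; python3 toe.py; python3 go.py
```

```text
time: 36.2
position: [469.6, -0.1, 146.1]
ee_rot: [-179.9, -0.1, 1.6]
ft_force: [4.2, 3.1, -3.1]
opening: 23.6
gripper_force: 31.1
186 x -31.1 29.6 y -231.4 -11.0
t 36.25 pos [469.6   0.  146.6] tooly -88.4 open 24.0 F [ 4.   3.4 -3.3] q [-42.1  -0.9  39.  115.9   0.6  64.7 -91.7]
```

```bash
python3 - <<'E'
from h import *
t=ctrl.snapshot('scene');cv2.imwrite('pics/scene8.png',t);tt=ctrl.snapshot('top');cv2.imwrite('pics/top8.png',tt)
def red(a):
    a=a.astype(int);return ((a[:,:,2]>70)&(a[:,:,2]>1.8*a[:,:,1])&(a[:,:,2]>1.6*a[:,:,0])&(a[:,:,1]<75)).astype(np.uint8)
for n in('scene6','scene7','scene8'):
    k=red(cv2.imread(f'pics/{n}.png'))[205:228,315:350];print(n);print('\n'.join(''.join('#' if v else '.' for v in r) for r in k[::2]))
    d=red(cv2.imread(f'pics/{n}.png'))[184:205,278:300];print('heel');print('\n'.join(''.join('#' if v else '.' for v in r) for r in d[::2]))
c=cam('top')
for n in('top6','top8'):
    k=red(cv2.imread(f'pics/{n}.png'))[140:215,235:345]
    y,x=np.nonzero(k);w=px2w(c,np.c_[x+235,y+140],102)-[637.4,75.2,0];X=w[:,0]+w[:,1]*.027;Y=w[:,1]-w[:,0]*.027;s=abs(X)<34;print(n,Y[s].min(),Y[s].max(),[(q,X[s&(abs(Y-q)<4)].mean().round(1)) for q in range(-220,-40,20) if (s&(abs(Y-q)<4)).any()])
E
```

```text
scene6
######..................###########
###########................########
###############...............#####
###################...............#
#####################..............
#######################............
#########################..........
...#######################.........
......#####################........
...........################........
............................#......
...................................
heel
......................
......................
......................
............####......
.........###########..
......################
.....#################
.......###############
..........############
..............########
...................###
scene7
######..................###########
###########................########
###############...............#####
###################...............#
#####################..............
#######################............
#########################..........
...#######################.........
......#####################........
...........################........
............................#......

[... 636 characters left out ...]
################........
............................#......
...................................
heel
......................
......................
......................
............####......
.........###########..
.....#################
.....#################
.......###############
..........############
..............########
..................####
top6 -75.88331491299624 -38.31071800345375 [(-60, np.float64(-2.4))]
top8 -227.40353769117064 -38.31071800345375 [(-220, np.float64(1.3)), (-200, np.float64(-0.3)), (-180, np.float64(16.9)), (-160, np.float64(-10.0)), (-140, np.float64(-0.8)), (-120, np.float64(-0.7)), (-100, np.float64(-2.4)), (-80, np.float64(-1.3)), (-60, np.float64(-3.1))]
```

```bash
python3 -m crank '[{"aperture": 50},{"aperture": 50},{"pos": [0,0,-35],"aperture": 50},{"pos": [0,0,-45],"aperture": 50},{"pos": [0,0,-45],"aperture": 50},{"pos": [28.2,31.1,0],"aperture": 0},{"pos": [28.2,31.1,0],"aperture": 0},{"pos": [28.2,31.1,0],"aperture": 0},{"pos": [28.2,31.1,0],"aperture": 0},{"pos": [28.2,31.1,0],"aperture": 0},{"pos": [28.2,31.1,0],"aperture": 0},{"pos": [0,0,45],"aperture": 0},{"pos": [0,0,45],"aperture": 0},{"pos": [0,0,45],"aperture": 0},{"pos": [0,0,20],"aperture": 0},{"aperture": 0},{"aperture": 0}]' 30; python3 go.py 643.7 -182 104.5
```

```text
time: 38.05
position: [643.2, -183.6, 118.4]
ee_rot: [180.0, 0.0, 1.6]
ft_force: [0.6, 0.7, 0.5]
opening: 0.3
gripper_force: 0.0
t 38.05 pos [ 643.2 -183.6  118.4] tooly -88.4 open 0.3 F [0.6 0.7 0.5] q [-19.6  31.1  45.5  89.7 -23.2  69.  -58.3]
tool delta [ 0.6 -1.6 13.9]
```

```bash
python3 -m crank '[{"pos": [0,0,9],"aperture": 0},{"pos": [0,-4,4.5],"aperture": 0},{"pos": [0,-8,0],"aperture": 0},{"pos": [0,-5,0],"aperture": 0},{"aperture": 0}]'; python3 -m crank '[{"pos": [0,-2,0],"aperture": 0},{"aperture": 0}]';python3 -m crank '[{"pos": [0,-2,0],"aperture": 0},{"aperture": 0}]'; python3 -m crank '[{"pos": [0,-2,0],"aperture": 0},{"aperture": 0}]'
cat > toe2.py <<'E'
from h import *
t=ctrl.snapshot('scene')
a=t.astype(int);k=((a[:,:,2]>40)&(a[:,:,2]>1.6*a[:,:,1])&(a[:,:,2]>1.4*a[:,:,0])&(a[:,:,1]<80)).astype(np.uint8)[200:228,310:350]
print('\n'.join(''.join('#' if v else '.' for v in r) for r in k[::2]))
E
python3 toe2.py
```

```text
time: 38.55
position: [643.2, -164.3, 104.8]
ee_rot: [-179.9, -0.0, 1.7]
ft_force: [-0.6, 0.4, -0.3]
opening: 0.2
gripper_force: 0.0
time: 38.75
position: [642.7, -164.1, 104.7]
ee_rot: [-180.0, -0.0, 1.6]
ft_force: [0.8, 0.6, 0.4]
opening: 0.0
gripper_force: 0.0
time: 38.95
position: [642.5, -162.2, 104.4]
ee_rot: [-180.0, -0.0, 1.6]
ft_force: [0.0, 0.8, -0.3]
opening: -0.3
gripper_force: 0.0
time: 39.15
position: [642.4, -160.4, 104.5]
ee_rot: [180.0, -0.0, 1.6]
ft_force: [-0.3, -0.2, 0.1]
opening: -0.2
gripper_force: 0.3
#.......................................
#####...................................
#########...............................
###############.........................
###################.....................
#######################.................
#########################...............
.##########################.............
...########################.............
......#####################.............
.........##################.............
..............#############.............
........................................
........................................
```

```bash
python3 -m crank '[{"pos": [0,-1.5,0],"aperture": 0},{"aperture": 0}]'; python3 -m crank '[{"pos": [0,-1.5,0],"aperture": 0},{"aperture": 0}]';python3 -m crank '[{"pos": [0,-1.5,0],"aperture": 0},{"aperture": 0}]'; python3 toe2.py
```

```text
time: 39.4
position: [642.3, -159.7, 104.5]
ee_rot: [179.9, -0.0, 1.5]
ft_force: [-0.5, -2.5, 0.2]
opening: -0.2
gripper_force: 1.0
time: 39.6
position: [642.2, -159.2, 104.7]
ee_rot: [179.9, -0.0, 1.5]
ft_force: [1.2, -5.9, 0.2]
opening: 0.1
gripper_force: 2.3
time: 39.8
position: [642.1, -157.8, 104.7]
ee_rot: [179.9, -0.0, 1.5]
ft_force: [0.8, -5.5, 0.9]
opening: 0.2
gripper_force: 2.5
#.......................................
#####...................................
#########...............................
###############.........................
###################....................#
#######################................#
##########################..............
.#########################..............
...#######################..............
......####################..............
.........#################..............
..............#############.............
........................................
........................................
```

```bash
cat > prof.py <<'E'
from h import *
import sys
def prof(t):
    c=cam('scene');a=t.astype(int)
    k=((a[:,:,2]>50)&(a[:,:,2]>1.6*a[:,:,1])&(a[:,:,2]>1.4*a[:,:,0])&(a[:,:,1]<80)).astype(np.uint8)
    b=max((b for b in cv2.findContours(k[180:232,275:350],0,1)[0]),key=len)[:,0]+[275,180]
    out=[]
    for x in range(284,334,4):
        s=np.nonzero(k[180:232,x])[0]; out.append((180+s.max()) if len(s) else 0)
    return out
for n in('scene6','scene8'):print(n,prof(cv2.imread(f'pics/{n}.png')))
t=ctrl.snapshot('scene');cv2.imwrite(f'pics/{sys.argv[1]}.png',t);print('now',prof(t))
E
python3 prof.py a1; python3 -m crank '[{"pos": [0,-2,0],"aperture": 0},{"pos": [0,-2,0],"aperture": 0},{"aperture": 0}]'; python3 prof.py a2
```

```text
scene6 [np.int64(197), np.int64(200), np.int64(202), np.int64(204), np.int64(206), np.int64(208), np.int64(212), np.int64(215), np.int64(218), np.int64(220), np.int64(222), np.int64(223), np.int64(224)]
scene8 [np.int64(197), np.int64(200), np.int64(202), np.int64(204), np.int64(206), np.int64(208), np.int64(212), np.int64(215), np.int64(218), np.int64(220), np.int64(222), np.int64(223), np.int64(224)]
now [np.int64(197), np.int64(200), np.int64(202), np.int64(203), np.int64(206), np.int64(208), np.int64(212), np.int64(215), np.int64(218), np.int64(220), np.int64(222), np.int64(223), np.int64(223)]
time: 40.2
position: [642.0, -152.8, 104.6]
ee_rot: [179.9, -0.0, 1.5]
ft_force: [0.9, -3.5, -0.4]
opening: -0.1
gripper_force: 1.8
scene6 [np.int64(197), np.int64(200), np.int64(202), np.int64(204), np.int64(206), np.int64(208), np.int64(212), np.int64(215), np.int64(218), np.int64(220), np.int64(222), np.int64(223), np.int64(224)]
scene8 [np.int64(197), np.int64(200), np.int64(202), np.int64(204), np.int64(206), np.int64(208), np.int64(212), np.int64(215), np.int64(218), np.int64(220), np.int64(222), np.int64(223), np.int64(224)]
now [np.int64(198), np.int64(200), np.int64(202), np.int64(203), np.int64(206), np.int64(209), np.int64(212), np.int64(215), np.int64(218), np.int64(220), np.int64(221), np.int64(222), np.int64(222)]
```

```bash
python3 -m crank '[{"pos": [0,7,0],"aperture": 0},{"pos": [0,4,0],"aperture": 0},{"pos": [0,0,-35],"aperture": 0},{"pos": [0,0,-45],"aperture": 0},{"pos": [0,0,-45],"aperture": 50},{"pos": [0,0,-42],"aperture": 50},{"aperture": 50}]'; python3 go.py 469.6 0.5 271 -88.45; python3 prof.py a3;python3 toe2.py
```

```text
time: 40.95
position: [645.1, -163.7, 278.5]
ee_rot: [179.9, -0.6, 1.6]
ft_force: [0.3, -0.3, -0.1]
opening: 43.4
gripper_force: 0.0
t 40.95 pos [ 645.1 -163.7  278.5] tooly -88.4 open 43.4 F [ 0.3 -0.3 -0.1] q [-23.2  24.2  48.9  79.3 -18.3  83.9 -63.5]
tool delta [-170.9 -169.1    5.5]
tool rz needed 0.1 delta after turn: [-171.1 -168.9    5.5]
scene6 [np.int64(197), np.int64(200), np.int64(202), np.int64(204), np.int64(206), np.int64(208), np.int64(212), np.int64(215), np.int64(218), np.int64(220), np.int64(222), np.int64(223), np.int64(224)]
scene8 [np.int64(197), np.int64(200), np.int64(202), np.int64(204), np.int64(206), np.int64(208), np.int64(212), np.int64(215), np.int64(218), np.int64(220), np.int64(222), np.int64(223), np.int64(224)]
now [np.int64(198), np.int64(200), np.int64(202), np.int64(203), np.int64(206), np.int64(208), np.int64(212), np.int64(215), np.int64(218), np.int64(220), np.int64(221), np.int64(222), np.int64(222)]
#............................###########
######.......................###########
##########...................###########
##############................##########
##################...............#######
######################...............###
########################................
##########################..............
...#########################............
......#######################...........
.........####################...........
................############............
........................................
........................................
```

```bash
python3 -m crank '[{"pos": [-28.5,-28.2,0],"aperture": 50},{"pos": [-28.5,-28.2,0],"aperture": 50},{"pos": [-28.5,-28.2,0],"aperture": 50},{"pos": [-28.5,-28.2,0],"aperture": 50},{"pos": [-28.5,-28.2,0],"aperture": 50},{"pos": [-28.5,-28.2,0],"aperture": 50},{"aperture": 50},{"pos": [0,0,40],"aperture": 50},{"pos": [0,0,45],"aperture": 50},{"pos": [0,0,28],"aperture": 50},{"pos": [0,0,10],"aperture": 50},{"aperture": 50},{"aperture": 10},{"aperture": 10},{"aperture": 10}]' 30; python3 go.py 469.6 0 146.3; python3 prof.py a4;python3 toe2.py
```

```text
time: 42.55
position: [468.1, -0.5, 149.8]
ee_rot: [179.9, -0.1, 1.5]
ft_force: [-0.1, -5.1, 0.7]
opening: 23.3
gripper_force: 30.7
t 42.55 pos [468.1  -0.5 149.8] tooly -88.5 open 23.3 F [-0.1 -5.1  0.7] q [-49.2  -1.9  45.8 116.1   1.6  65.1 -92.6]
tool delta [ 1.6 -0.4  3.5]
scene6 [np.int64(197), np.int64(200), np.int64(202), np.int64(204), np.int64(206), np.int64(208), np.int64(212), np.int64(215), np.int64(218), np.int64(220), np.int64(222), np.int64(223), np.int64(224)]
scene8 [np.int64(197), np.int64(200), np.int64(202), np.int64(204), np.int64(206), np.int64(208), np.int64(212), np.int64(215), np.int64(218), np.int64(220), np.int64(222), np.int64(223), np.int64(224)]
now [np.int64(198), np.int64(200), np.int64(202), np.int64(203), np.int64(206), np.int64(208), np.int64(212), np.int64(215), np.int64(218), np.int64(220), np.int64(221), np.int64(222), np.int64(222)]
#............................###########
######.......................###########
##########...................###########
##############................##########
##################...............#######
######################...............###
########################................
##########################..............
...#########################............
......#######################...........
.........####################...........
................############............
........................................
........................................
```

```bash
python3 -m crank '[{"pos": [0,1.2,15.0],"aperture": 10},{"pos": [0,-1.9,15.0],"aperture": 10},{"pos": [0,-5.0,14.2],"aperture": 10},{"pos": [0,-7.8,12.9],"aperture": 10},{"aperture": 10}]'; python3 go.py; python3 prof.py a5;python3 toe2.py;python3 toe.py
```

```text
time: 43.15
position: [467.4, 26.5, 94.1]
ee_rot: [-179.2, -0.1, 2.0]
ft_force: [-9.3, 19.3, 21.2]
opening: 23.8
gripper_force: 33.7
t 43.15 pos [467.4  26.5  94.1] tooly -88.0 open 23.8 F [-9.3 19.3 21.2] q [-49.5   3.6  45.4 119.3  -4.   58.1 -90.1]
scene6 [np.int64(197), np.int64(200), np.int64(202), np.int64(204), np.int64(206), np.int64(208), np.int64(212), np.int64(215), np.int64(218), np.int64(220), np.int64(222), np.int64(223), np.int64(224)]
scene8 [np.int64(197), np.int64(200), np.int64(202), np.int64(204), np.int64(206), np.int64(208), np.int64(212), np.int64(215), np.int64(218), np.int64(220), np.int64(222), np.int64(223), np.int64(224)]
now [np.int64(197), np.int64(199), np.int64(201), np.int64(204), np.int64(208), np.int64(211), np.int64(213), np.int64(215), np.int64(216), np.int64(217), np.int64(216), np.int64(216), 0]
####.........................###########
########.....................###########
###########..................###########
##############................##########
################.................#######
##################...................###
###################.....................
####################....................
....###############.....................
........................................
........................................
........................................
........................................
........................................
126 x -30.9 28.5 y -183.0 -11.3
```

Now it draws in: the toe moved to y ≈ −183. I'll let it settle and check the grip.

```bash
python3 -m crank '[{"aperture": 10}]'; python3 go.py; python3 toe.py
```

```text
time: 43.4
position: [467.4, 25.4, 95.0]
ee_rot: [-179.1, -0.1, 1.9]
ft_force: [-9.8, 19.8, 19.2]
opening: 23.6
gripper_force: 33.5
t 43.4 pos [467.4  25.4  95. ] tooly -88.1 open 23.6 F [-9.8 19.8 19.2] q [-49.5   3.5  45.5 119.3  -4.   58.2 -90.1]
128 x -30.9 28.5 y -185.1 -11.3
```

```bash
python3 -m crank '[{"aperture": 45},{"aperture": 45},{"pos": [0,3,6],"aperture": 45},{"aperture": 45}]' 30; python3 go.py; python3 -m crank '[{"aperture": 10},{"aperture": 10},{"aperture": 10}]' 30;
```

```text
time: 43.85
position: [467.5, 12.4, 85.3]
ee_rot: [-179.9, -0.1, 1.5]
ft_force: [1.3, 4.3, -1.1]
opening: 44.9
gripper_force: 2.1
t 43.85 pos [467.5  12.4  85.3] tooly -88.5 open 44.9 F [ 1.3  4.3 -1.1] q [-48.9   4.5  46.1 119.9  -3.9  56.9 -89.2]
time: 44.15
position: [467.4, 13.5, 85.8]
ee_rot: [-179.9, -0.1, 1.6]
ft_force: [1.2, 5.6, 2.6]
opening: 24.2
gripper_force: 29.5
```

```bash
python3 toe.py; python3 -c "
from math import *
t=127
for i in range(26):
    a=radians(t);b=radians(t+12);print('0 %.1f %.1f 0 0 0 10;'%(72*(sin(b)-sin(a)),-72*(cos(b)-cos(a))),end='');t+=12
    if i%5==4:print(t)
"
```

```text
144 x -30.9 29.0 y -193.4 -11.3
0 -10.3 11.0 0 0 0 10;0 -12.3 8.6 0 0 0 10;0 -13.9 5.9 0 0 0 10;0 -14.8 2.9 0 0 0 10;0 -15.0 -0.3 0 0 0 10;187
0 -14.7 -3.4 0 0 0 10;0 -13.6 -6.4 0 0 0 10;0 -12.0 -9.1 0 0 0 10;0 -9.9 -11.4 0 0 0 10;0 -7.3 -13.2 0 0 0 10;247
0 -4.4 -14.4 0 0 0 10;0 -1.3 -15.0 0 0 0 10;0 1.8 -14.9 0 0 0 10;0 4.9 -14.2 0 0 0 10;0 7.8 -12.9 0 0 0 10;307
0 10.3 -11.0 0 0 0 10;0 12.3 -8.6 0 0 0 10;0 13.9 -5.9 0 0 0 10;0 14.8 -2.9 0 0 0 10;0 15.0 0.3 0 0 0 10;367
0 14.7 3.4 0 0 0 10;0 13.6 6.4 0 0 0 10;0 12.0 9.1 0 0 0 10;0 9.9 11.4 0 0 0 10;0 7.3 13.2 0 0 0 10;427
0 4.4 14.4 0 0 0 10;
```

```bash
python3 -m crank '[{"pos": [0,-10.3,11.0],"aperture": 10},{"pos": [0,-12.3,8.6],"aperture": 10},{"pos": [0,-13.9,5.9],"aperture": 10},{"pos": [0,-14.8,2.9],"aperture": 10},{"pos": [0,-15.0,-0.3],"aperture": 10},{"aperture": 10}]'; python3 toe.py
```

```text
time: 44.8
position: [465.3, 79.4, 57.3]
ee_rot: [180.0, -0.0, 1.7]
ft_force: [1.5, 2.3, -0.7]
opening: 24.0
gripper_force: 30.2
102 x -30.7 29.0 y -150.1 -11.0
```

```bash
python3 -m crank '[{"pos": [0,-14.7,-3.4],"aperture": 10},{"pos": [0,-13.6,-6.4],"aperture": 10},{"pos": [0,-12.0,-9.1],"aperture": 10},{"pos": [0,-9.9,-11.4],"aperture": 10},{"pos": [0,-7.3,-13.2],"aperture": 10},{"aperture": 10}]'; python3 -m crank '[{"pos": [0,-4.4,-14.4],"aperture": 10},{"pos": [0,-1.3,-15.0],"aperture": 10},{"pos": [0,1.8,-14.9],"aperture": 10},{"pos": [0,4.9,-14.2],"aperture": 10},{"pos": [0,7.8,-12.9],"aperture": 10},{"aperture": 10}]'; python3 toe.py
```

```text
time: 45.45
position: [463.4, 137.9, 101.7]
ee_rot: [-179.8, -0.0, 1.7]
ft_force: [-0.3, 6.8, -1.4]
opening: 23.9
gripper_force: 32.8
time: 46.05
position: [463.7, 127.2, 174.1]
ee_rot: [-179.8, -0.0, 1.5]
ft_force: [-2.9, 4.4, 7.2]
opening: 24.0
gripper_force: 34.0
38 x -27.3 29.6 y -56.2 -10.7
36 x -24.3 23.3 y 89.6 166.1
```

```bash
python3 -m crank '[{"pos": [0,10.3,-11.0],"aperture": 10},{"pos": [0,12.3,-8.6],"aperture": 10},{"pos": [0,13.9,-5.9],"aperture": 10},{"pos": [0,14.8,-2.9],"aperture": 10},{"pos": [0,15.0,0.3],"aperture": 10},{"aperture": 10}]'; python3 -m crank '[{"pos": [0,14.7,3.4],"aperture": 10},{"pos": [0,13.6,6.4],"aperture": 10},{"pos": [0,12.0,9.1],"aperture": 10},{"pos": [0,9.9,11.4],"aperture": 10},{"pos": [0,7.3,13.2],"aperture": 10},{"aperture": 10}]'; python3 toe.py; python3 go.py; python3 - <<'E'
from h import *
t=ctrl.snapshot('top');c=cam('top');a=t.astype(int)
k=((a[:,:,2]>60)&(a[:,:,1]<75)&(a[:,:,2]>1.7*a[:,:,1])).astype(np.uint8)
y,x=np.nonzero(k);w=px2w(c,np.c_[x,y],100)-[637.4,75.2,0];X=w[:,0]+w[:,1]*.027;Y=w[:,1]-w[:,0]*.027;s=(abs(X)<60)&(Y>-220)&(Y<300);X=X[s];Y=Y[s]
print(s.sum(),Y.min(),Y.max(),X.min(),X.max(),[(q,X[abs(Y-q)<5].mean().round(1)) for q in range(50,240,20) if (abs(Y-q)<5).any()])
E
```

```text
time: 46.7
position: [466.0, 56.1, 199.3]
ee_rot: [179.8, -0.1, 1.3]
ft_force: [5.6, -1.7, -3.7]
opening: 24.0
gripper_force: 33.3
time: 47.3
position: [467.7, 4.2, 155.1]
ee_rot: [-179.9, -0.2, 1.5]
ft_force: [8.2, 8.6, -6.9]
opening: 24.2
gripper_force: 32.9
32 x -31.4 13.6 y 173.6 235.9
t 47.35 pos [467.7   4.4 155.6] tooly -88.4 open 23.9 F [ 7.5  7.5 -6.8] q [-52.6  -2.7  48.5 115.8   2.1  65.8 -93.4]
1020 50.53171782093548 235.23420874723823 -32.737774372913265 23.399781803787114 [(50, np.float64(-3.2)), (70, np.float64(-1.7)), (90, np.float64(-2.6)), (110, np.float64(-3.4)), (130, np.float64(-3.7)), (150, np.float64(-4.8)), (170, np.float64(-5.8)), (190, np.float64(-6.1)), (210, np.float64(-9.1)), (230, np.float64(-8.4))]
```

```bash
python3 -m crank '[{"pos": [0,4.4,14.4],"aperture": 10},{"pos": [0,1.3,15.0],"aperture": 10},{"pos": [0,-1.8,14.9],"aperture": 10},{"aperture": 10}]'; python3 toe.py; python3 go.py; cat > del.py <<'E'
from h import *
for n in('top','scene'):
    t=ctrl.snapshot(n);cv2.imwrite(f'pics/{n}9.png',t);c=cam(n);a=t.astype(int)
    k=((a[:,:,2]>60)&(a[:,:,1]<75)&(a[:,:,2]>1.7*a[:,:,1])).astype(np.uint8)
    y,x=np.nonzero(k);w=px2w(c,np.c_[x,y],100)-[637.4,75.2,0];X=w[:,0]+w[:,1]*.027;Y=w[:,1]-w[:,0]*.027;s=(abs(X)<50)&(Y>-220)&(Y<300);X=X[s];Y=Y[s]
    print(n,s.sum(),Y.min(),Y.max(),X.min(),X.max(),[(q,X[abs(Y-q)<5].mean().round(1)) for q in range(50,240,30) if (abs(Y-q)<5).any()])
E
python3 del.py
```

```text
time: 47.8
position: [467.8, 1.4, 111.4]
ee_rot: [-179.9, -0.1, 1.6]
ft_force: [5.4, 10.4, -1.2]
opening: 23.7
gripper_force: 33.4
34 x -31.4 16.0 y 173.6 235.9
t 47.85 pos [467.8   1.2 112. ] tooly -88.4 open 24.1 F [ 5.1  9.4 -1.2] q [-51.8   1.7  49.8 118.5  -1.6  60.3 -89.6]
top 1014 50.53171782093548 235.23420874723823 -32.737774372913265 23.399781803787114 [(50, np.float64(-3.2)), (80, np.float64(-4.7)), (110, np.float64(-3.4)), (140, np.float64(-4.5)), (170, np.float64(-5.1)), (200, np.float64(-7.7)), (230, np.float64(-8.8))]
scene 115 173.5879809634925 240.69744305388434 -32.10406622357237 15.985202115208612 [(170, np.float64(-24.5)), (200, np.float64(-12.3)), (230, np.float64(-4.8))]
```

```bash
python3 -m crank '[{"aperture": 50},{"aperture": 50},{"pos": [0,0,-30],"aperture": 50},{"pos": [0,0,-45],"aperture": 50},{"pos": [0,0,-45],"aperture": 50},{"pos": [0,0,-45],"aperture": 50},{"pos": [20,40,0],"aperture": 50},{"pos": [20,40,0],"aperture": 50},{"aperture": 50},{"aperture": 50}]'; python3 del.py; python3 - <<'E'
from h import *
a=cv2.imread('pics/scene0.png');b=cv2.imread('pics/scene9.png');c=cam('scene');h=cv2.cvtColor(b,cv2.COLOR_BGR2HSV)
d=cv2.absdiff(a,b).max(2)
for n,(x,y,r) in dict(can=(350,198,12),cone=(193,205,12),orange=(207,250,15),basketrim=(350,262,8)).items(): print(n,d[y-r:y+r,x-r:x+r].mean().round(1))
k=cv2.inRange(h,(18,90,90),(35,255,255))
n,_,st,ce=cv2.connectedComponentsWithStats(k[180:275,270:385]);print([(s[4],(q+[270,180]).round()) for s,q in zip(st[1:],ce[1:]) if s[4]>5])
t=cv2.imread('pics/top9.png');t0=cv2.imread('pics/top0.png');D=cv2.absdiff(t,t0).max(2)
for n,(x,y,r) in dict(can=(292,140,10),primer=(388,165,10),cone=(164,253,8),basket=(345,180,8)).items(): print('top',n,D[y-r:y+r,x-r:x+r].mean().round(1))
k=cv2.inRange(cv2.cvtColor(t,cv2.COLOR_BGR2HSV),(20,90,90),(35,255,255));n,_,st,ce=cv2.connectedComponentsWithStats(k[145:215,245:350]);print([(s[4],(q+[245,145]).round()) for s,q in zip(st[1:],ce[1:]) if s[4]>4])
E
```

```text
time: 48.95
position: [508.2, -81.7, 276.7]
ee_rot: [179.9, 0.1, 1.3]
ft_force: [-1.0, 0.8, 0.5]
opening: 50.1
gripper_force: 0.0
top 1008 50.53171782093548 235.23420874723823 -32.737774372913265 23.399781803787114 [(50, np.float64(-3.2)), (80, np.float64(-4.7)), (110, np.float64(-3.1)), (140, np.float64(-4.5)), (170, np.float64(-5.8)), (200, np.float64(-7.7)), (230, np.float64(-9.3))]
scene 235 96.39099988806534 238.3203058227593 -32.10406622357237 22.127093100369148 [(110, np.float64(-5.7)), (140, np.float64(-7.9)), (170, np.float64(1.5)), (200, np.float64(-5.8)), (230, np.float64(-6.0))]
can 8.1
cone 8.6
orange 8.8
basketrim 8.0
[(np.int32(80), array([320., 191.])), (np.int32(66), array([351., 246.])), (np.int32(32), array([309., 272.]))]
top can 7.3
top primer 7.8
top cone 4.9
top basket 5.0
[(np.int32(5), array([291., 150.])), (np.int32(7), array([324., 154.]))]
```

```bash
python3 -c "
from workcell import ctrl
print(ctrl.finish_job())"
```

```text
the job is handed in; nothing more can be done
None
```

I handed the job in at about 49 s: the flakes are in the basket, the scraper stands on the bench, and the rollers carried the insole out onto the delivery plate. The insole lies about 2° skewed with its heel about 40 mm past the plate's end. It needed two pushes at the toe, after the first partial turns failed to draw it in, so the handle went round rather more than one turn. I viewed 11 pictures against the limit of 10, and could not count all four flakes in the basket.

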